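Pack two test tiles in stacking kiln setters

ROBOT

A 6-joint arm with a two-finger parallel gripper is mounted at the origin on a cart in front of the work surface, level with it; the furniture and walls round the work are solid. World frame = base frame: x ahead of the robot, y to its left, z up, the work surface at z = 0. Lengths are in mm, angles in rad, forces in N, time in s.
With the tool pointing down it reaches from about 300 to 775 mm from the base axis. Payload 14.6 kg.
Tool frame: the origin (TCP) lies midway between the tips of the shut fingers; the grasp point (between the pads) lies 19 mm behind it (manip.tcp_to_grasp is the distance from the TCP to the grasp point, in mm); z points along the fingers, x is the direction in which the jaws open and shut, and the axes are right-handed (so a half turn about z gives the same grasp; the last joint's range is limited). The gripper opens to 94 mm and grips with 3 to 60 N. Pads are 16 mm wide; open, the fingers measure 119 mm over their backs; the gripper's body (75 mm by 177 mm) begins 78 mm behind the grasp point.
Start: joints at [1.188, 0.3, 1.521, -0, 1.321, -0.067], TCP at [170.815, 522.792, 205.446] pointing down, gripper open.
Joint ranges: [-3.03, 3.03], [-0.79, 2.21], [0.23, 2.52], [-1.04, 4.18], [0, 3.07], [-2.55, 2.55]. Speed limits (rad/s): [2.22, 2.22, 2.57, 3.14, 3.14, 3.14].

INTERFACE

Orientations are given as [roll, pitch, yaw] about the fixed x, y, z axes, in that order (R = Rz(yaw) Ry(pitch) Rx(roll)).
In Python, from cell import manip gives the robot as it stands.
- The arm moves only by the tool arm_command, never from a script. Its argument "steps" is a list of rows, each a list of 3 entries, a list of its own where there are three numbers: the opening, from 0 (shut) to 1 (fully open), then the shift along the tool's x, y, z in cm, then the turn about the tool's z in rad. A call has 1 to 5 rows; each row shifts and turns the commanded pose from where the row before left it, along the tool's axes as they then stand; what a row does not reach is not made up. A row lasts 1/12 s, in which the tool goes at most 41.7 mm and 7.16 degrees, less where a joint would pass 70% of its speed; a pose out of reach is approached as far as the arm can. A call with a gripper value outside its range is refused whole. The fingers move at their own pace and stop on an object; "force" is the grip in N (left out, the last holds). Time passes only in rows, so rows that do not move let the fingers close. It gives the time, the measured TCP pose, the force and the opening at its end, in the units of the state.
- manip.read_state(): the state, without advancing time (a new reading comes with each control period).
- manip.camera(name): name is "scene" or "top"; returns (picture, depth): 400x640x3 uint8, red, green, blue; 400x640 float32, mm along the optical axis (not along the pixel's ray), 0 where there is no reading.
- manip.calibration(name): a dict with "fx", "fy", "cx", "cy" (pixels), "distortion" ([k1, k2, p1, p2, k3] as OpenCV has them; the pictures are not rectified), "R" (3x3) and "t" (3): a world point X has camera coordinates R X + t. Camera axes: x right, y down, z forward; pixel columns grow to the right and rows downward; lengths in mm; the calibration is good to about 2 mm. A picture is of the moment at which its call begins. calibration takes no time and is no camera call.
- manip.sign_off(): hands the job in, once; it reports no verdict.
The state is a dict: "clock": time; "joints": joint angles; "qd": joint speeds; "effort": joint torques, N m; "eef_pos": TCP position; "eef_rot": TCP orientation; "wrist_force": force on the tool from outside, world axes, zero at the start; "moment": the same for the moment, N m; "finger_gap": finger opening in mm.
Only numpy, scipy, OpenCV 4.12 (cv2) and the standard library are available. Lean on these libraries where they do the work, as an engineer would, in place of code of your own. Each camera call takes 0.05 s, during which the arm holds its last target.

TASK

Pack the two rectangular test tiles for firing, one to a tier: lay one flat in the middle of the pegged kiln bat, squarely between its pegs, and stand the setter with pegs on top over it so that all its legs sit fully down on the bat's pegs; then lay the other tile flat in the middle of that setter and close the stack with the plain cover, seated the same way. Leave the two square tiles where they lie.

Things in the scene. Friction and masses are not known exactly. Their poses are not given: they have to be found in the camera images.
- kiln_bat: Pale kiln bat, 156 x 84 x 14 mm, lying on the 20 mm thick ware board that carries all these things, heavy (does not move), the foot of the stack. On its top 4 upright tapered round pegs, 56 mm either side of the middle along, 20 mm either side across, 8 mm high, 8.6 mm across at the root, 4.4 mm at the tip. Origin: centre of its underside; x along the 156 mm, y across, z up.
- peg_setter: Pale four-legged setter with 4 pegs (as on the bat) on top above its legs. Plate 130 x 60 x 10 mm, top 34 mm above the feet, on 4 tubular legs (24 mm high, 18 mm across, bore 13 mm, centres 56 mm from the middle along, 20 mm across); bores go over the pegs below. Grip across the 60 mm, between the legs. Origin: centre at foot level; x along, y across, z up. Half turn same. 0.2 kg.
- cover: Pale four-legged cover, like the setter but its top is plain, no pegs. Plate 130 x 60 x 10 mm, top 34 mm above the feet, on 4 tubular legs (24 mm high, 18 mm across, bore 13 mm, centres 56 mm from the middle along, 20 mm across); bores go over the pegs below. Grip across the 60 mm, between the legs. Origin: centre at foot level; x along, y across, z up. Half turn same. 0.2 kg.
- tile_teal: teal rectangular glazed test tile, 70 x 40 x 8 mm, lying flat; wanted. Origin: centre of its underside; x along the 70 mm length, y across, z up. Grip it across its 40 mm width.
- tile_brown: brown rectangular glazed test tile, 70 x 40 x 8 mm, lying flat; wanted. Origin: centre of its underside; x along the 70 mm length, y across, z up. Grip it across its 40 mm width.
- square_teal: teal square glazed test tile, 50 x 50 x 8 mm, lying flat, for another firing: not wanted, must stay where it lies. Origin: centre of its underside; z up.
- square_brown: brown square glazed test tile, 50 x 50 x 8 mm, lying flat, for another firing: not wanted, must stay where it lies. Origin: centre of its underside; z up.

How it is judged (in metres and radians):
On the way, in this order (a step that is already met when the one before it is completed fails the run):
1. a rectangular tile lies flat between the pegs of the kiln bat, released ((((x of tile_teal in the frame of kiln_bat between -0.01 and 0.01 m and y of tile_teal in the frame of kiln_bat between -0.01 and 0.01 m and z of tile_teal in the frame of kiln_bat between 0.011 and 0.017 m and angle between the x axis of tile_teal and the x axis of kiln_bat, either way round below 0.25 rad and angle between tile_teal's own z axis and vertical below 0.05 rad) and contact force between the fingers and tile_teal below 0.1 N) or ((x of tile_brown in the frame of kiln_bat between -0.01 and 0.01 m and y of tile_brown in the frame of kiln_bat between -0.01 and 0.01 m and z of tile_brown in the frame of kiln_bat between 0.011 and 0.017 m and angle between the x axis of tile_brown and the x axis of kiln_bat, either way round below 0.25 rad and angle between tile_brown's own z axis and vertical below 0.05 rad) and contact force between the fingers and tile_brown below 0.1 N))), for 0.2 s.
2. the pegged setter stands over it, seated on the bat's pegs, released (x of peg_setter in the frame of kiln_bat between -0.005 and 0.005 m and y of peg_setter in the frame of kiln_bat between -0.005 and 0.005 m and z of peg_setter in the frame of kiln_bat between 0.011 and 0.017 m and angle between the x axis of peg_setter and the x axis of kiln_bat, either way round below 0.09 rad and angle between peg_setter's own z axis and vertical below 0.05 rad and contact force between the fingers and peg_setter below 0.1 N), for 0.2 s.
3. the other rectangular tile lies flat between the pegs of that setter, released ((((x of tile_teal in the frame of peg_setter between -0.01 and 0.01 m and y of tile_teal in the frame of peg_setter between -0.01 and 0.01 m and z of tile_teal in the frame of peg_setter between 0.031 and 0.037 m and angle between the x axis of tile_teal and the x axis of peg_setter, either way round below 0.25 rad and angle between tile_teal's own z axis and vertical below 0.05 rad) and contact force between the fingers and tile_teal below 0.1 N) or ((x of tile_brown in the frame of peg_setter between -0.01 and 0.01 m and y of tile_brown in the frame of peg_setter between -0.01 and 0.01 m and z of tile_brown in the frame of peg_setter between 0.031 and 0.037 m and angle between the x axis of tile_brown and the x axis of peg_setter, either way round below 0.25 rad and angle between tile_brown's own z axis and vertical below 0.05 rad) and contact force between the fingers and tile_brown below 0.1 N))), for 0.2 s.
At the end, for the whole second after the job is handed in: One rectangular tile flat on the bat, the other on the pegged setter (middle within 10 mm each way, 0.25 rad); pegged setter on the bat and cover on the setter, fully down on the pegs (height 3 mm, centre 5 mm each way, 0.09 rad, level); squares within 30 mm of their start; all at rest ((((x of tile_teal in the frame of kiln_bat between -0.01 and 0.01 m and y of tile_teal in the frame of kiln_bat between -0.01 and 0.01 m and z of tile_teal in the frame of kiln_bat between 0.011 and 0.017 m and angle between the x axis of tile_teal and the x axis of kiln_bat, either way round below 0.25 rad and angle between tile_teal's own z axis and vertical below 0.05 rad) and (x of tile_brown in the frame of peg_setter between -0.01 and 0.01 m and y of tile_brown in the frame of peg_setter between -0.01 and 0.01 m and z of tile_brown in the frame of peg_setter between 0.031 and 0.037 m and angle between the x axis of tile_brown and the x axis of peg_setter, either way round below 0.25 rad and angle between tile_brown's own z axis and vertical below 0.05 rad)) or ((x of tile_brown in the frame of kiln_bat between -0.01 and 0.01 m and y of tile_brown in the frame of kiln_bat between -0.01 and 0.01 m and z of tile_brown in the frame of kiln_bat between 0.011 and 0.017 m and angle between the x axis of tile_brown and the x axis of kiln_bat, either way round below 0.25 rad and angle between tile_brown's own z axis and vertical below 0.05 rad) and (x of tile_teal in the frame of peg_setter between -0.01 and 0.01 m and y of tile_teal in the frame of peg_setter between -0.01 and 0.01 m and z of tile_teal in the frame of peg_setter between 0.031 and 0.037 m and angle between the x axis of tile_teal and the x axis of peg_setter, either way round below 0.25 rad and angle between tile_teal's own z axis and vertical below 0.05 rad))) and x of peg_setter in the frame of kiln_bat between -0.005 and 0.005 m and y of peg_setter in the frame of kiln_bat between -0.005 and 0.005 m and z of peg_setter in the frame of kiln_bat between 0.011 and 0.017 m and angle between the x axis of peg_setter and the x axis of kiln_bat, either way round below 0.09 rad and angle between each of peg_setter, cover's own z axis and vertical below 0.05 rad and x of cover in the frame of peg_setter between -0.005 and 0.005 m and y of cover in the frame of peg_setter between -0.005 and 0.005 m and z of cover in the frame of peg_setter between 0.031 and 0.037 m and angle between the x axis of cover and the x axis of peg_setter, either way round below 0.09 rad and distance of each of square_teal, square_brown from where it was at the start of the episode below 0.03 m and linear speed of each of tile_teal, tile_brown, peg_setter, cover below 0.02 m/s); the robot touches nothing.
It also fails if it takes over 128 s, if anything falls off the work surface, if the arm or the gripper's body presses on something with over 40 N, if the wrist force passes 120 N, or if a joint passes its speed limit or range.

## Working session

There is one attempt and no reset: what is moved stays moved. The work goes in short steps, Python scripts to look and compute and a tool call to move; the robot and the scene stay as the last step left them, time stands still between calls to the robot, and variables do not carry over. Pictures are saved under pics/ and viewed, and the job is handed in when it is done.

Besides the shell and the picture viewer there is one more tool, called after "Emit:" by a JSON object that holds its "op" and its "data". arm_command: Moves the arm, as the interface text tells. Its arguments: {"type":"object","properties":{"steps":{"type":"array","items":{"type":"array"}},"force":{"type":"number"}},"required":["steps"]}

```bash
ls; mkdir -p pics
python3 - <<'E'
from cell import manip
import cv2,numpy as np
print(manip.read_state())
for n in("scene","top"):
    p,d=manip.camera(n); cv2.imwrite(f"pics/{n}0.png",p[:,:,::-1]); np.save(f"pics/{n}0_d.npy",d); print(n,manip.calibration(n))
E
```

```text
pics
{'clock': 0.0, 'joints': array([ 1.18840482e+00,  3.00463070e-01,  1.52157024e+00, -1.33249802e-05,
        1.32065671e+00, -6.66076911e-02]), 'qd': array([-1.04098923e-03,  3.25558504e-04,  6.37055770e-05, -1.65919893e-03,
       -4.34032076e-04, -2.32421393e-04]), 'effort': array([ 9.66912557e-04, -5.31803298e+01, -3.52722323e+01,  7.08350586e-02,
        2.44040682e-02, -5.50211814e-05]), 'eef_pos': array([170.72665028, 522.57128057, 204.89530813]), 'eef_rot': array([-3.14153249e+00,  1.09579387e-03,  1.25501585e+00]), 'wrist_force': array([-0.1477529 ,  0.11703225,  0.61603047]), 'moment': array([ 0.01400282,  0.01273196, -0.0757927 ]), 'finger_gap': 93.69462729523863}
scene {'fx': 474.93802315913354, 'fy': 474.93802315913354, 'cx': 314.28260175403125, 'cy': 188.9555939246142, 'distortion': array([-0.10472919,  0.        ,  0.        ,  0.        ,  0.        ]), 'R': array([[ 0.60757832, -0.79407954, -0.01691937],
       [-0.57946198, -0.42859686, -0.69320166],
       [ 0.54320567,  0.43097843, -0.72054506]]), 't': array([-303.00648159,  310.50286685,  970.67476381])}
top {'fx': 519.6232472426574, 'fy': 519.6232472426574, 'cx': 304.50622158270306, 'cy': 197.9383216862933, 'distortion': array([-0.02224794,  0.        ,  0.        ,  0.        ,  0.        ]), 'R': array([[-0.02207183, -0.99963187, -0.01577868],
       [-0.99411464,  0.02361886, -0.10572718],
       [ 0.10606094,  0.01335222, -0.99426998]]), 't': array([  25.41622384,  460.30870732, 1540.59174007])}
```

View pics/scene0.png

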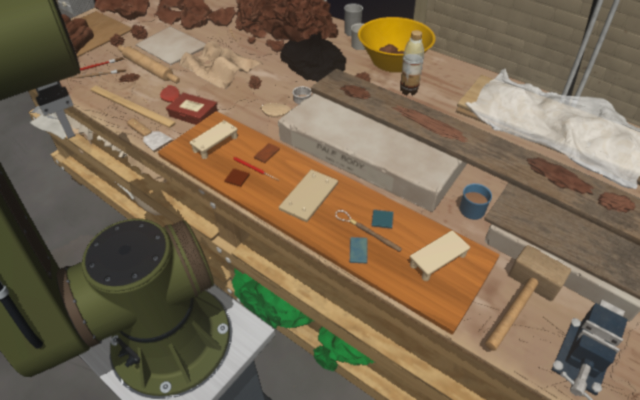

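View pics/top0.png

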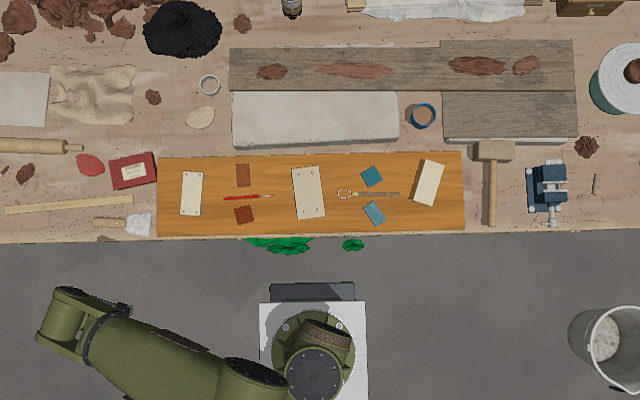

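Run:
```python
import cv2
p=cv2.imread("pics/top0.png")
for i,(a,b) in enumerate([(165,265),(255,355),(350,450)]):
    c=cv2.resize(p[150:225,a:b],None,fx=8,fy=8,interpolation=cv2.INTER_CUBIC)
    for k in range(0,b-a,10): cv2.putText(c,str(a+k),(k*8,10),0,.35,(255,255,255),1); cv2.line(c,(k*8,12),(k*8,20),(255,255,255),1)
    for k in range(0,75,10): cv2.putText(c,str(150+k),(0,k*8+10),0,.35,(255,255,255),1); 
    cv2.imwrite(f"pics/crop{i}.png",c)
```

```text
(no output)
```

View pics/crop0.png

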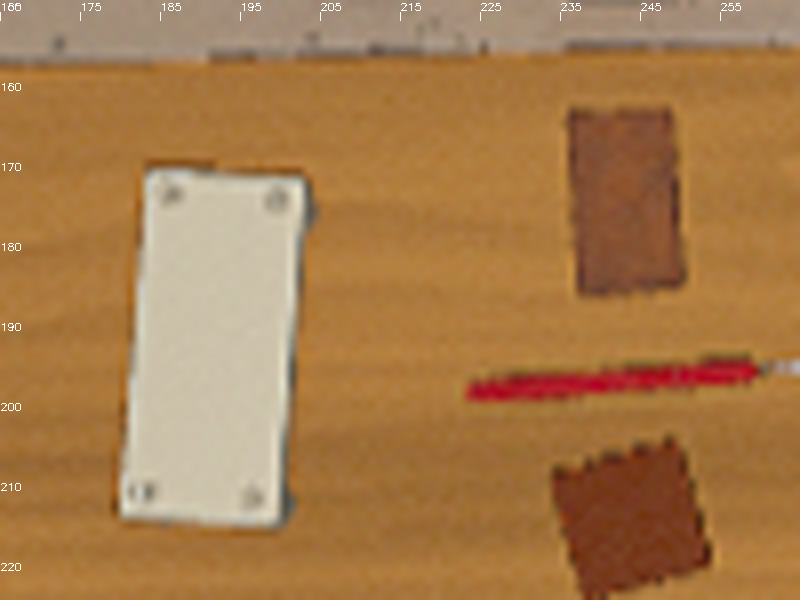

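View pics/crop1.png

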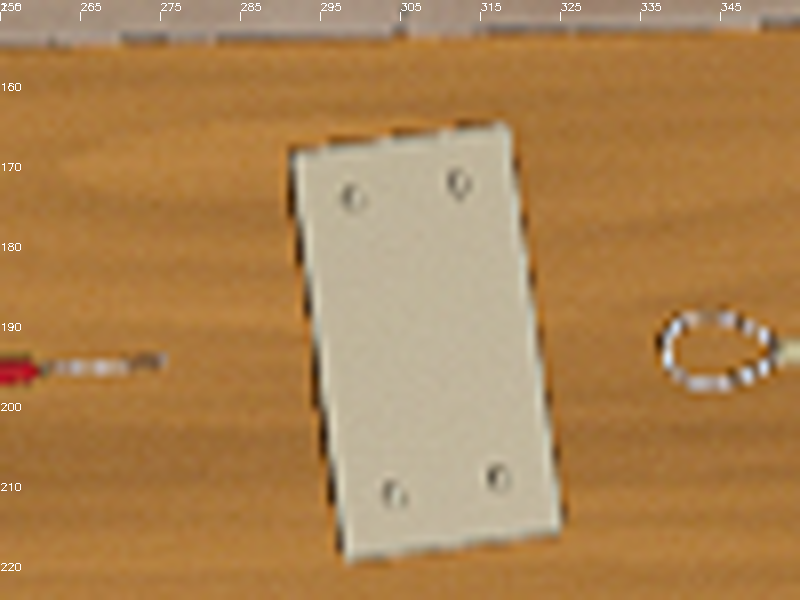

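View pics/crop2.png

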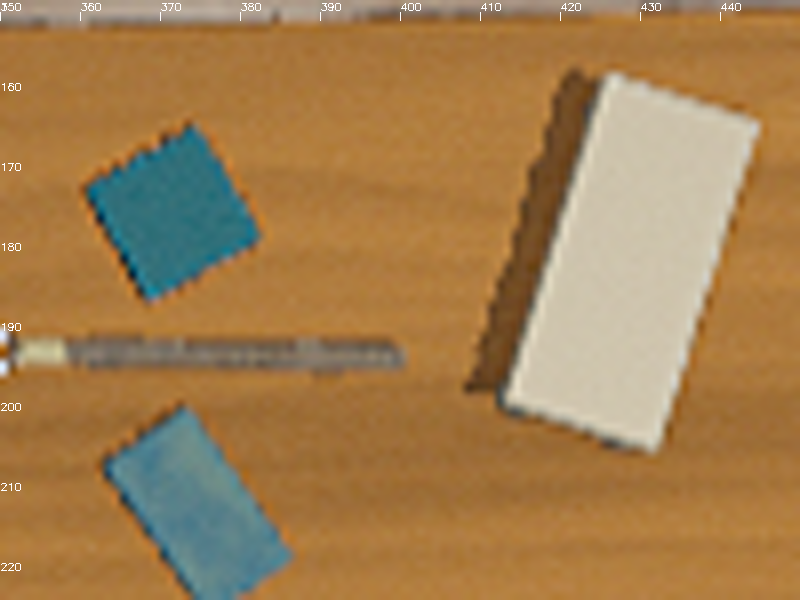

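```bash
cat > h.py <<'E'
import numpy as np,cv2
from scipy.optimize import least_squares
from cell import manip
def cal(n):
    c=manip.calibration(n);K=np.array([[c['fx'],0,c['cx']],[0,c['fy'],c['cy']],[0,0,1]]);return K,np.array(c['distortion']),np.array(c['R']),np.array(c['t'])
def proj(n,X):
    K,D,R,t=cal(n);return cv2.projectPoints(np.asarray(X,float).reshape(-1,3),cv2.Rodrigues(R)[0],t,K,D)[0].reshape(-1,2)
def back(n,px,z):
    K,D,R,t=cal(n);u=cv2.undistortPoints(np.asarray(px,float).reshape(-1,1,2),K,D).reshape(-1,2)
    r=np.c_[u,np.ones(len(u))]@R; c=-R.T@t; s=(z-c[2])/r[:,2]; return c+r*s[:,None]
def fitpts(n,px,L,W,z):
    P=back(n,px,z)[:,:2]
    Q=np.array([[L,W],[L,-W],[-L,-W],[-L,W]])/2.
    best=None
    # try cyclic orders
    for y0 in np.linspace(-np.pi/2,np.pi/2,13):
        def f(v):
            c,s=np.cos(v[2]),np.sin(v[2]); M=Q@np.array([[c,s],[-s,c]])+v[:2]
            d=np.linalg.norm(P[:,None]-M[None],axis=2); i=d.argmin(1); return (P-M[i]).ravel()
        r=least_squares(f,[*P.mean(0),y0])
        if best is None or r.cost<best.cost: best=r
    return best.x,np.sqrt(2*best.cost/len(P))
def maskfit(n,mask,z):
    m=mask.astype(np.uint8)
    k,lab,st,ce=cv2.connectedComponentsWithStats(m)
    i=1+st[1:,4].argmax()
    up=cv2.resize((lab==i).astype(np.float32),None,fx=8,fy=8,interpolation=cv2.INTER_CUBIC)
    cs,_=cv2.findContours((up>.5).astype(np.uint8),cv2.RETR_EXTERNAL,cv2.CHAIN_APPROX_NONE)
    c=max(cs,key=cv2.contourArea).reshape(-1,2).astype(float); c=(c+.5)/8-.5
    P=back(n,c,z)[:,:2]
    (cx,cy),(w,h),a=cv2.minAreaRect(P.astype(np.float32))
    a=np.radians(a)
    if w<h: a+=np.pi/2;w,h=h,w
    return cx,cy,(a+np.pi/2)%np.pi-np.pi/2,w,h
E
cat > m.py <<'E'
from h import *
def px(l,a): return [((x+.5)/8-.5+a,(y+.5)/8-.5+150) for x,y in l]
import sys
for nm,l,a,L,W,z in [("setter",[(147,168),(307,178),(285,526),(118,514)],165,130,60,54),
 ("setpegs",[(169,193),(276,199),(252,497),(143,491)],165,112,40,58),
 ("brown",[(570,110),(672,108),(684,285),(578,296)],165,70,40,28),
 ("bat",[(295,152),(510,124),(562,530),(347,558)],255,156,84,34),
 ("batpegs",[(355,198),(460,184),(397,494),(499,479)],255,112,40,38),
 ("cover",[(606,74),(760,122),(655,452),(505,400)],350,130,60,54)]:
    v,e=fitpts("top",px(l,a),L,W,z); print(nm,v.round(3),"res",e.round(2))
p=cv2.imread("pics/top0.png"); hsv=cv2.cvtColor(p,cv2.COLOR_BGR2HSV).astype(int)
def reg(x0,y0,x1,y1):
    m=np.zeros(p.shape[:2],bool);m[y0:y1,x0:x1]=1;return m
b,g,r=[p[:,:,i].astype(int) for i in range(3)]
pale=(b>130)&(hsv[...,1]<90)
print("teal",maskfit("top",reg(355,198,395,232)&(b>r),28))
print("sqteal",maskfit("top",reg(355,160,390,190)&(b>r),28))
print("brown",maskfit("top",reg(230,160,255,190)&(r<150),28))
print("sqbrown",maskfit("top",reg(228,200,260,232)&(r<150),28))
print("setter",maskfit("top",reg(175,165,210,220)&pale,54))
print("cover",maskfit("top",reg(408,155,450,212)&pale,54))
print("bat",maskfit("top",reg(285,160,330,225)&(b>115),34))
E
python3 m.py
python3 - <<'E'
import numpy as np;from h import *
d=np.load('pics/top0_d.npy')
K,D,R,t=cal("top")
for u,v in [(308,195),(191,193),(429,182),(373,213),(242,176),(275,205)]:
    w=cv2.undistortPoints(np.array([[[u,v]]],float),K,D).ravel(); z=np.median(d[v-2:v+3,u-2:u+3]); print((R.T@(np.array([w[0],w[1],1])*z-t)).round(1))
E
```

```text
setter [ 4.81040e+02  3.50391e+02 -7.60000e-02] res 1.0
setpegs [ 4.81073e+02  3.51028e+02 -8.20000e-02] res 0.39
brown [5.36161e+02 1.99966e+02 4.40000e-02] res 0.99
bat [4.77249e+02 3.55400e+00 1.04000e-01] res 1.61
batpegs [4.77439e+02 3.77100e+00 1.13000e-01] res 0.61
cover [ 4.95647e+02 -3.53282e+02 -3.47000e-01] res 0.98
teal (408.7121276855469, -192.37753295898438, np.float64(0.5757895424289088), 72.05810546875, 42.35116195678711)
sqteal (521.6056518554688, -187.17385864257812, np.float64(-1.076442422206544), 52.90849685668945, 52.33281326293945)
brown (536.3778686523438, 199.63453674316406, np.float64(-0.005423660718000711), 73.64041900634766, 45.44270706176758)
sqbrown (415.8941955566406, 199.86509704589844, np.float64(-1.314800299906166), 55.806304931640625, 55.328269958496094)
setter (480.62823486328125, 351.362548828125, np.float64(-0.08252457112077582), 132.97593688964844, 61.260494232177734)
cover (495.6852722167969, -353.3141174316406, np.float64(-0.34584182758321624), 132.86534118652344, 61.07087707519531)
bat (476.6989440917969, 4.484893798828125, np.float64(0.1089978820618982), 159.3219451904297, 84.75736236572266)
[468.1   4.1  36.1]
[480.3 351.3  54.5]
[ 496.2 -354.5   54.9]
[ 410.  -188.6   31.3]
[531.5 202.3  29.3]
[441.6 104.3  23.2]
```

```bash
cat > plan.py <<'E'
import sys; from h import *
x,y,z,yaw=map(float,sys.argv[1:5]); s=manip.read_state(); p=s['eef_pos']; r=s['eef_rot']
dy=(yaw-r[2]+np.pi)%(2*np.pi)-np.pi
if len(sys.argv)>5: dy=yaw-r[2]
d=np.array([x,y,z])-p
for nm,a in (("before turn",r[2]),("after turn",yaw)):
    t=np.array([d[0]*np.cos(a)+d[1]*np.sin(a),d[0]*np.sin(a)-d[1]*np.cos(a),-d[2]])/10; print(nm,"cm",t.round(2))
print("turn",round(dy,3),"pos",p.round(1),r.round(3),"gap",s['finger_gap'],"F",s['wrist_force'].round(1),"clk",s['clock'])
E
python3 plan.py 536 200 150 1.605
python3 - <<'E'
from h import *
d=np.load('pics/top0_d.npy');K,D,R,t=cal("top")
for u,v in [(315,120),(245,120),(390,120),(424,112),(135,170)]:
    w=cv2.undistortPoints(np.array([[[u,v]]],float),K,D).ravel(); z=d[v,u]; print((R.T@(np.array([w[0],w[1],1])*z-t)).round(1))
E
```

```text
before turn cm [-19.32  44.74   5.49]
after turn cm [-33.49  35.4    5.49]
turn 0.35 pos [170.7 522.6 204.9] [-3.142e+00  1.000e-03  1.255e+00] gap 93.7454366182155 F [ 0.1 -0.3  0.2] clk 0.1
[686.3 -22.   76.8]
[689.6 184.4  85.2]
[ 680.6 -243.4   77.2]
[ 710.7 -351.8   45.9]
[556.3 525.4  39.2]
```

Emit:
{"op": "arm_command", "data": {"steps": [[0.75,[-1.2,3.0,0],0.117],[0.75,[-1.6,2.8,0],0.117],[0.75,[-2.0,2.7,0],0.116],[0.75,[-2.4,2.5,0],0],[0.75,[-2.4,2.5,0],0]], "force": 20}}

```text
clock: 0.52
eef_pos: [236.7, 374.3, 204.9]
eef_rot: [3.142, 0.001, 0.904]
wrist_force: [0.9, -0.1, 0.3]
finger_gap: 70.6
```

Emit:
{"op": "arm_command", "data": {"steps": [[0.75,[-2.4,2.5,0.5],0],[0.75,[-2.4,2.5,0.5],0],[0.75,[-2.4,2.5,0.5],0],[0.75,[-2.4,2.5,0.5],0],[0.75,[-2.4,2.5,0.5],0]]}}

```text
clock: 0.93
eef_pos: [260.4, 202.9, 180.1]
eef_rot: [3.142, 0.0, 0.906]
wrist_force: [1.2, -0.5, 0.2]
finger_gap: 70.4
```

```bash
python3 plan.py 536 200 100 1.605
```

```text
before turn cm [16.79 21.87  8.01]
after turn cm [-1.23 27.54  8.01]
turn 0.699 pos [260.4 202.9 180.1] [3.142 0.    0.906] gap 70.3806915981798 F [ 1.2 -0.5  0.2] clk 0.9333
```

Emit:
{"op": "arm_command", "data": {"steps": [[0.75,[1.85,2.36,1],-0.117],[0.75,[1.57,2.56,1],-0.117],[0.75,[1.25,2.73,1],-0.117],[0.75,[0.93,2.85,1],-0.117],[0.75,[0.6,2.94,1],-0.117]]}}

```text
clock: 1.35
eef_pos: [412.1, 204.1, 129.7]
eef_rot: [-3.141, 0.0, 1.495]
wrist_force: [-0.5, 1.0, 0.2]
finger_gap: 70.6
```

```bash
sed -i 's/^print("turn",round(dy,3)/print("turn",round(-dy,3)/' plan.py; python3 plan.py 536 200 60 1.605
```

```text
before turn cm [ 0.52 12.38  6.97]
after turn cm [-0.83 12.37  6.97]
turn -0.11 pos [412.1 204.1 129.7] [-3.141  0.     1.495] gap 70.62980639609502 F [-0.5  1.   0.2] clk 1.35
```

Emit:
{"op": "arm_command", "data": {"steps": [[0.75,[0.15,3.0,1.2],-0.11],[0.75,[-0.25,3.0,1.2],0],[0.75,[-0.2,3.0,1.2],0],[0.75,[-0.2,2.5,1.2],0],[0.75,[-0.1,0.85,1.2],0]]}}

```text
clock: 1.77
eef_pos: [536.9, 198.2, 69.2]
eef_rot: [3.141, 0.0, 1.599]
wrist_force: [0.2, 1.5, -0.2]
finger_gap: 70.2
```

```bash
python3 plan.py 536 200 24 1.605;  python3 - <<'E'
from h import *
p,d=manip.camera("scene"); c=p[120:220,200:330]; cv2.imwrite("pics/s1.png",cv2.resize(c,None,fx=6,fy=6,interpolation=cv2.INTER_CUBIC)[:,:,::-1])
E
```

```text
before turn cm [ 0.18 -0.08  4.52]
after turn cm [ 0.18 -0.08  4.52]
turn -0.006 pos [536.9 198.2  69.2] [3.141 0.    1.599] gap 70.20628100041601 F [ 0.2  1.5 -0.2] clk 1.7667
```

View pics/s1.png

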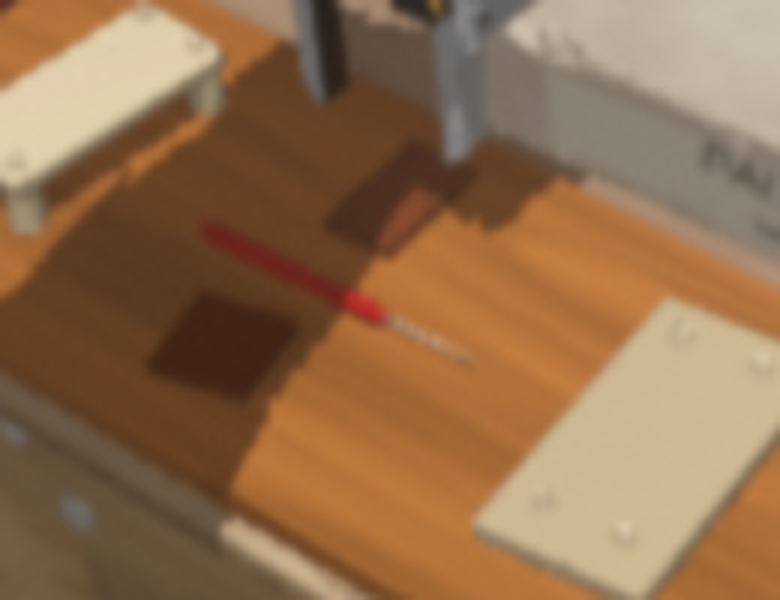

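Fingers (crop ≈ (325,100) and (460,160)) straddle the tile (400,200). Descend.

Emit:
{"op": "arm_command", "data": {"steps": [[0.75,[0.18,-0.08,1.5],0],[0.75,[0,0,1.5],0],[0.75,[0,0,1.0],0],[0.75,[0,0,0.5],0],[0.75,[0,0,0],0]]}}

```text
clock: 2.23
eef_pos: [532.9, 200.5, 24.8]
eef_rot: [-3.14, 0.0, 1.6]
wrist_force: [0.4, 0.6, -0.5]
finger_gap: 70.4
```

Emit:
{"op": "arm_command", "data": {"steps": [[0.3,[0,0,0],0],[0.3,[0,0,0],0],[0.3,[0,0,0],0],[0.3,[0,0,0],0],[0.3,[0,0,0],0]]}}

```text
clock: 2.65
eef_pos: [533.8, 200.6, 25.8]
eef_rot: [3.141, -0.0, 1.6]
wrist_force: [-0.4, -0.8, 0.6]
finger_gap: 41.0
```

```bash
python3 plan.py 477 4 70 1.681
```

```text
before turn cm [-19.49  -6.25  -4.42]
after turn cm [-18.92  -7.8   -4.42]
turn -0.081 pos [533.8 200.6  25.8] [ 3.141 -0.     1.6  ] gap 40.95055194270278 F [-0.4 -0.8  0.6] clk 2.65
```

Emit:
{"op": "arm_command", "data": {"steps": [[0.3,[0,0,-1],0],[0.3,[0,0,-2],0],[0.3,[0,0,-2],0],[0.3,[-0.5,0,-1],-0.04],[0.3,[-2.5,-1,0],-0.04]]}}

```text
clock: 3.07
eef_pos: [527.3, 172.0, 88.9]
eef_rot: [3.136, -0.001, 1.684]
wrist_force: [-0.4, -1.3, -0.4]
finger_gap: 39.6
```

Emit:
{"op": "arm_command", "data": {"steps": [[0.3,[-3,-1.2,0],0],[0.3,[-3,-1.2,0],0],[0.3,[-3,-1.2,0],0],[0.3,[-3,-1.2,0],0],[0.3,[-2,-0.8,0],0]]}}

```text
clock: 3.48
eef_pos: [484.4, 22.6, 86.3]
eef_rot: [3.141, 0.0, 1.679]
wrist_force: [0.2, 0.1, -1.3]
finger_gap: 39.7
```

```bash
python3 plan.py 474.7 4 42 1.68;  python3 - <<'E'
from h import *
p,d=manip.camera("scene"); c=p[120:220,220:350]; cv2.imwrite("pics/s2.png",cv2.resize(c,None,fx=6,fy=6,interpolation=cv2.INTER_CUBIC)[:,:,::-1])
E
```

```text
before turn cm [-1.74 -1.16  4.43]
after turn cm [-1.74 -1.16  4.43]
turn -0.001 pos [484.4  22.6  86.3] [3.141 0.    1.679] gap 39.730761667880614 F [ 0.2  0.1 -1.3] clk 3.4833
```

View pics/s2.png

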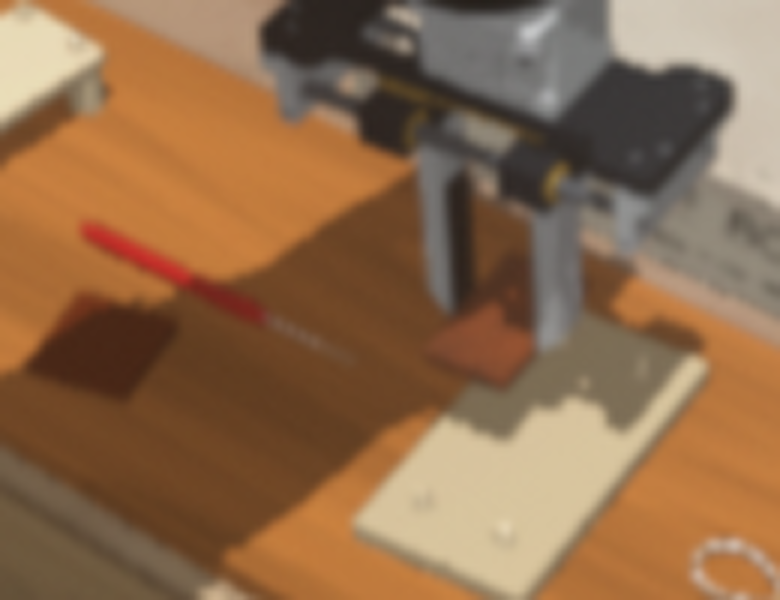

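The tile is held level between the fingers (crop (480,345)), over the bat's far-left edge.

Emit:
{"op": "arm_command", "data": {"steps": [[0.3,[-0.9,-0.6,0],0],[0.3,[-0.84,-0.56,1],0],[0.3,[0,0,1.5],0],[0.3,[0,0,1.5],0],[0.3,[0,0,0],0]]}}

```text
clock: 3.95
eef_pos: [474.2, 6.3, 43.8]
eef_rot: [-3.138, -0.001, 1.68]
wrist_force: [-0.1, 0.4, -1.0]
finger_gap: 39.0
```

```bash
python3 plan.py 474.7 4 40 1.68
```

```text
before turn cm [-0.24  0.02  0.38]
after turn cm [-0.24  0.02  0.38]
turn 0.0 pos [474.2   6.3  43.8] [-3.138e+00 -1.000e-03  1.680e+00] gap 39.04813488101717 F [-0.1  0.4 -1. ] clk 3.95
```

Emit:
{"op": "arm_command", "data": {"steps": [[0.3,[-0.22,0,0.1],0],[0.3,[0,0,0.1],0],[0.3,[0,0,0.15],0],[0.3,[0,0,0],0],[0.3,[0,0,0],0]]}}

```text
clock: 4.37
eef_pos: [475.9, 4.0, 42.3]
eef_rot: [3.141, 0.0, 1.68]
wrist_force: [1.0, -0.7, -0.5]
finger_gap: 39.2
```

```bash
python3 plan.py 474.7 4 40 1.68
```

```text
before turn cm [ 0.01 -0.12  0.23]
after turn cm [ 0.01 -0.12  0.23]
turn 0.0 pos [475.9   4.   42.3] [3.141 0.    1.68 ] gap 39.18324124306376 F [ 1.  -0.7 -0.5] clk 4.3667
```

Emit:
{"op": "arm_command", "data": {"steps": [[0.3,[0,-0.1,0.1],0],[0.3,[0,0,0.1],0],[0.3,[0,0,0],0]]}}

```text
clock: 4.62
eef_pos: [474.7, 3.8, 39.9]
eef_rot: [-3.142, 0.0, 1.68]
wrist_force: [0.7, -0.6, 0.0]
finger_gap: 39.1
```

Emit:
{"op": "arm_command", "data": {"steps": [[0.3,[0,0,0.05],0],[0.3,[0,0,0.05],0],[0.3,[0,0,0],0]]}}

```text
clock: 4.87
eef_pos: [474.8, 3.8, 39.7]
eef_rot: [-3.142, -0.0, 1.68]
wrist_force: [-6.1, 0.7, 11.7]
finger_gap: 39.1
```

Emit:
{"op": "arm_command", "data": {"steps": [[0.6,[0,0,0],0],[0.6,[0,0,0],0],[0.6,[0,0,0],0],[0.6,[0,0,-0.5],0],[0.6,[0,0,-1.5],0]]}}

```text
clock: 5.28
eef_pos: [473.7, 3.9, 57.9]
eef_rot: [-3.138, -0.001, 1.68]
wrist_force: [-0.1, -0.6, -0.5]
finger_gap: 56.5
```

Emit:
{"op": "arm_command", "data": {"steps": [[0.6,[0,0,-2],0],[0.6,[0,0,-3],0],[0.8,[1,0,-1],0],[0.8,[3,0.3,0],0],[0.8,[3.5,0.3,0],0.05]]}}

```text
clock: 5.7
eef_pos: [472.8, 79.3, 119.8]
eef_rot: [3.14, 0.0, 1.628]
wrist_force: [0.7, -0.4, -1.0]
finger_gap: 72.4
```

Emit:
{"op": "arm_command", "data": {"steps": [[0.9,[3.5,0,0],0.05],[0.9,[3.5,0,0],0.05],[0.9,[3.5,0,0],0.04],[0.9,[3.5,0,0],0],[0.9,[3.5,0,0],0]]}}

```text
clock: 6.12
eef_pos: [476.6, 255.9, 118.8]
eef_rot: [-3.142, 0.0, 1.49]
wrist_force: [0.5, -0.8, 1.1]
finger_gap: 84.6
```

```bash
python3 plan.py 481 351 90 1.489;  python3 - <<'E'
from h import *
p,d=manip.camera("scene"); c=p[150:230,250:360]; cv2.imwrite("pics/s3.png",cv2.resize(c,None,fx=7,fy=7,interpolation=cv2.INTER_CUBIC)[:,:,::-1])
p,d=manip.camera("top"); c=p[150:225,265:355]; cv2.imwrite("pics/t3.png",cv2.resize(c,None,fx=8,fy=8,interpolation=cv2.INTER_CUBIC)[:,:,::-1])
E
```

```text
before turn cm [ 9.51 -0.33  2.88]
after turn cm [ 9.51 -0.34  2.88]
turn 0.001 pos [476.6 255.9 118.8] [-3.142  0.     1.49 ] gap 84.58494080175711 F [ 0.5 -0.8  1.1] clk 6.1167
```

View pics/s3.png

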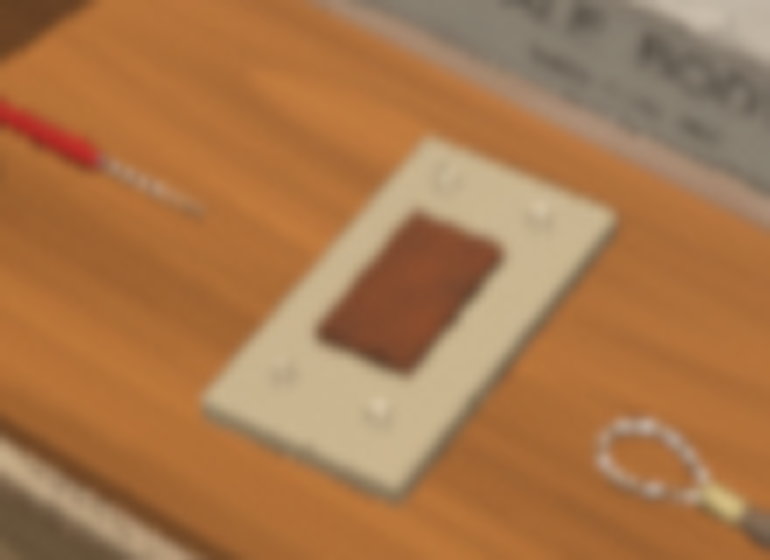

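View pics/t3.png

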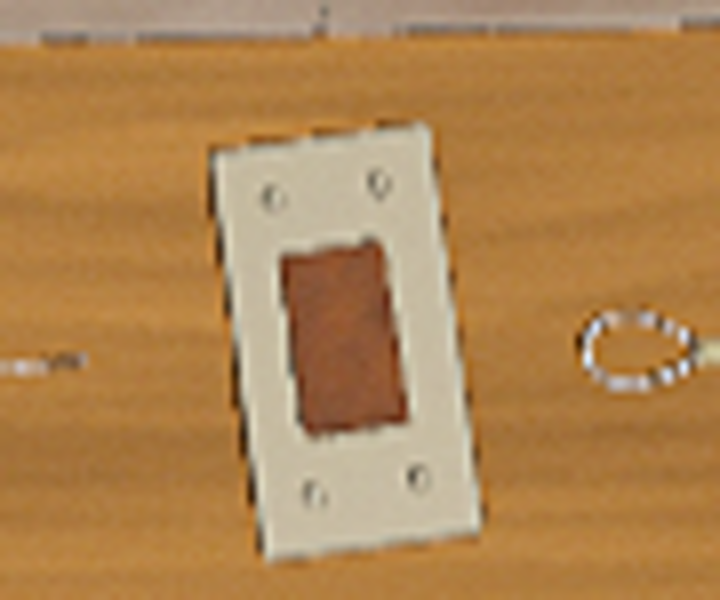

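The tile is flat and centred: its centre is at crop (344,338), the peg centre at (346,338). Next is the setter.

Emit:
{"op": "arm_command", "data": {"steps": [[0.95,[3,-0.1,0],0],[0.95,[3,-0.1,0],0],[0.95,[2.5,-0.1,1],0],[0.95,[1.0,-0.04,1.5],0],[0.95,[0,0,0.5],0]]}}

```text
clock: 6.63
eef_pos: [480.3, 349.7, 86.7]
eef_rot: [-3.14, 0.001, 1.492]
wrist_force: [-0.2, -0.5, -1.8]
finger_gap: 89.1
```

```bash
python3 plan.py 481 351 31 1.489
```

```text
before turn cm [0.14 0.06 5.57]
after turn cm [0.14 0.06 5.57]
turn 0.003 pos [480.3 349.7  86.7] [-3.140e+00  1.000e-03  1.492e+00] gap 89.071904405308 F [-0.2 -0.5 -1.8] clk 6.6333
```

Emit:
{"op": "arm_command", "data": {"steps": [[0.95,[0.14,0.06,1.5],0],[0.95,[0,0,1.5],0],[0.95,[0,0,1.5],0],[0.95,[0,0,1.05],0],[0.95,[0,0,0],0]]}}

```text
clock: 7.05
eef_pos: [481.3, 348.5, 31.5]
eef_rot: [-3.139, 0.002, 1.489]
wrist_force: [-0.1, 0.4, -0.2]
finger_gap: 89.7
```

Emit:
{"op": "arm_command", "data": {"steps": [[0.5,[0,0,0],0],[0.5,[0,0,0],0],[0.5,[0,0,0],0],[0.5,[0,0,0],0],[0.5,[0,0,0],0]], "force": 25}}

```text
clock: 7.47
eef_pos: [482.4, 350.1, 34.0]
eef_rot: [3.141, -0.001, 1.49]
wrist_force: [-0.5, 1.7, 3.9]
finger_gap: 59.6
```

```bash
python3 plan.py 477.4 3.8 80 1.68
```

```text
before turn cm [-34.56   2.3   -4.6 ]
after turn cm [-34.37  -4.27  -4.6 ]
turn -0.19 pos [482.4 350.1  34. ] [ 3.141e+00 -1.000e-03  1.490e+00] gap 59.63017828588021 F [-0.5  1.7  3.9] clk 7.4667
```

```bash
python3 plan.py 477.4 3.8 80 1.68|tail -1; python3 -c "
from cell import manip
for i in range(4):
    manip.camera('top'); print(manip.read_state()['eef_pos'].round(1))"
```

```text
turn -0.19 pos [482.4 350.1  34. ] [ 3.141e+00 -1.000e-03  1.490e+00] gap 59.63017828588021 F [-0.5  1.7  3.9] clk 7.4667
[482.4 350.1  34. ]
[482.4 350.1  34. ]
[482.4 350.1  34. ]
[482.4 350.1  34. ]
```

Emit:
{"op": "arm_command", "data": {"steps": [[0.5,[0,0,-1],0],[0.5,[0,0,-2],0],[0.5,[0,0,-2],0],[0.5,[0,0,-2],0],[0.5,[0,0,0],0]]}}

```text
clock: 8.08
eef_pos: [483.5, 350.9, 107.7]
eef_rot: [3.137, -0.004, 1.49]
wrist_force: [0.7, 0.2, -0.4]
finger_gap: 59.5
```

```bash
python3 - <<'E'
from h import *
p,d=manip.camera("scene"); c=p[100:190,170:290]; cv2.imwrite("pics/s4.png",cv2.resize(c,None,fx=6,fy=6,interpolation=cv2.INTER_CUBIC)[:,:,::-1])
E
python3 plan.py 477.4 3.8 100 1.68
```

```text
before turn cm [-34.6    2.25   0.54]
after turn cm [-34.4   -4.32   0.54]
turn -0.19 pos [482.8 350.5 105.4] [ 3.139e+00 -2.000e-03  1.490e+00] gap 59.88156817459483 F [ 0.8  0.4 -1.5] clk 8.1333
```

View pics/s4.png

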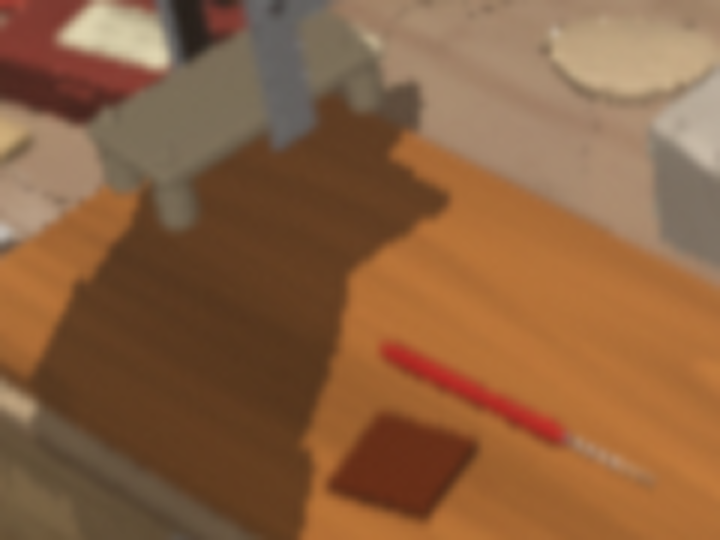

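Setter held level. Carry it over the bat at height.

Emit:
{"op": "arm_command", "data": {"steps": [[0.5,[-2,0.1,0],-0.04],[0.5,[-3.2,0,0],-0.05],[0.5,[-3.5,-0.3,0],-0.05],[0.5,[-3.5,-0.4,0],-0.05],[0.5,[-3.5,-0.5,0],0]]}}

```text
clock: 8.55
eef_pos: [473.3, 190.9, 102.0]
eef_rot: [-3.139, 0.0, 1.684]
wrist_force: [0.0, 0.5, -0.9]
finger_gap: 59.6
```

Emit:
{"op": "arm_command", "data": {"steps": [[0.5,[-3.5,-0.5,0],0],[0.5,[-3.5,-0.5,0],0],[0.5,[-3.5,-0.5,0],0],[0.5,[-3.3,-0.5,0],0],[0.5,[-2.0,-0.2,0],0]]}}

```text
clock: 8.97
eef_pos: [468.7, 30.4, 102.3]
eef_rot: [-3.14, 0.0, 1.679]
wrist_force: [0.3, 1.5, -2.0]
finger_gap: 59.8
```

Emit:
{"op": "arm_command", "data": {"steps": [[0.5,[-2.0,-0.3,0],0],[0.5,[0,0,0],0],[0.5,[0,0,0],0]]}}

```text
clock: 9.22
eef_pos: [468.5, 12.3, 102.5]
eef_rot: [-3.14, -0.0, 1.678]
wrist_force: [-0.3, 0.4, -1.6]
finger_gap: 59.6
```

```bash
python3 plan.py 478.8 4.0 80 1.68
```

```text
before turn cm [-0.94  0.93  2.25]
after turn cm [-0.94  0.93  2.25]
turn -0.002 pos [468.5  12.3 102.5] [-3.14  -0.     1.678] gap 59.57234135116619 F [-0.3  0.4 -1.6] clk 9.2167
```

Emit:
{"op": "arm_command", "data": {"steps": [[0.5,[-0.5,0.5,0.5],0],[0.5,[-0.44,0.43,1.0],0],[0.5,[0,0,1.2],0],[0.5,[0,0,0.9],0],[0.5,[0,0,0],0]]}}

```text
clock: 9.63
eef_pos: [478.3, 4.9, 64.9]
eef_rot: [-3.138, -0.001, 1.681]
wrist_force: [-1.3, 0.1, -1.9]
finger_gap: 59.6
```

Emit:
{"op": "arm_command", "data": {"steps": [[0.5,[0,0,0],0],[0.5,[0,0,0],0]]}}

```text
clock: 9.8
eef_pos: [479.5, 4.7, 67.6]
eef_rot: [3.141, -0.0, 1.68]
wrist_force: [-0.1, 0.1, -1.5]
finger_gap: 59.8
```

```bash
python3 - <<'E'
from h import *
p,d=manip.camera("scene"); c=p[150:230,250:360]; cv2.imwrite("pics/s5.png",cv2.resize(c,None,fx=7,fy=7,interpolation=cv2.INTER_CUBIC)[:,:,::-1])
p,d=manip.camera("top"); c=p[150:225,265:355]; cv2.imwrite("pics/t5.png",cv2.resize(c,None,fx=8,fy=8,interpolation=cv2.INTER_CUBIC)[:,:,::-1])
E
python3 plan.py 478.8 4.0 66 1.68
```

```text
before turn cm [-0.05 -0.09  0.19]
after turn cm [-0.05 -0.09  0.19]
turn 0.0 pos [479.6   4.6  67.9] [3.141 0.    1.68 ] gap 59.63695236018552 F [ 0.7 -0.6 -0.8] clk 9.9
```

View pics/s5.png

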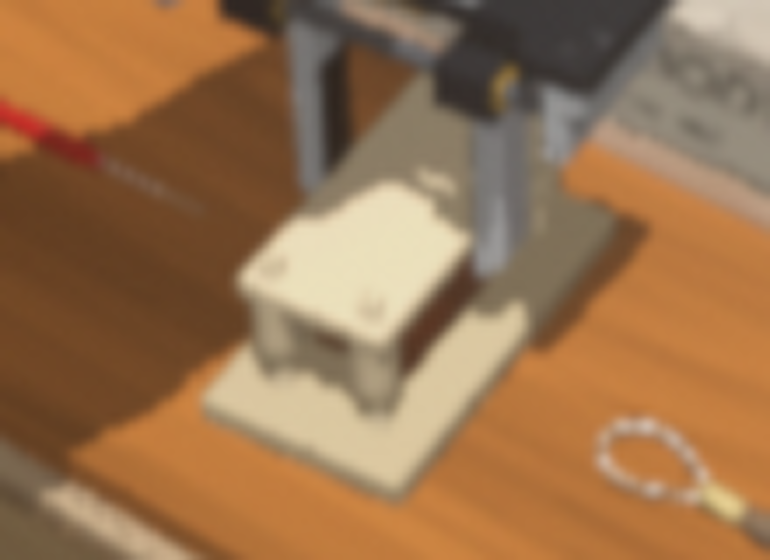

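View pics/t5.png

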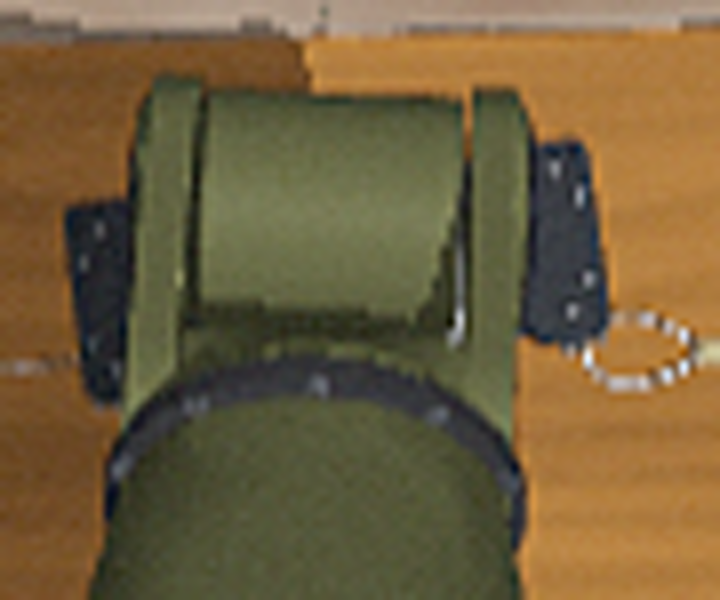

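```bash
cat > sc.py <<'E'
from h import *
def px(l): return [((x+.5)/7-.5+250,(y+.5)/7-.5+150) for x,y in l]
B=back("scene",px([(285,373),(378,408),(447,178),(540,210)]),38); print(B[:,:2].round(1),B.mean(0).round(1), B[:2].mean(0).round(1))
for f in (51,53,55):
    S=back("scene",px([(273,263),(371,302)]),f+38); print(f,S[:,:2].round(1),(S-B[:2])[:,:2].round(1))
E
python3 sc.py
```

```text
[[420.4  14.2]
 [427.  -22.6]
 [532.8  28.1]
 [539.8 -10. ]] [480.    2.4  38. ] [423.7  -4.2  38. ]
51 [[423.3  18.4]
 [428.9 -20.2]] [[2.9 4.2]
 [1.9 2.4]]
53 [[421.9  17.1]
 [427.4 -21.4]] [[1.5 2.9]
 [0.4 1.1]]
55 [[420.4  15.8]
 [426.  -22.7]] [[ 0.1  1.6]
 [-1.  -0.1]]
```

Setter pegs register with the bat pegs to within ~2 mm, so I can descend gently.

Emit:
{"op": "arm_command", "data": {"steps": [[0.5,[-0.06,-0.05,0.3],0],[0.5,[0,0,0.3],0],[0.5,[0,0,0.3],0],[0.5,[0,0,0.2],0],[0.5,[0,0,0],0]]}}

```text
clock: 10.32
eef_pos: [478.6, 3.9, 55.9]
eef_rot: [-3.141, -0.0, 1.68]
wrist_force: [-0.6, -0.2, -1.9]
finger_gap: 59.3
```

Emit:
{"op": "arm_command", "data": {"steps": [[0.5,[0,0,0.2],0],[0.5,[0,0,0.2],0],[0.5,[0,0,0.1],0],[0.5,[0,0,0],0]]}}

```text
clock: 10.65
eef_pos: [478.8, 3.8, 51.2]
eef_rot: [-3.141, -0.0, 1.68]
wrist_force: [-0.3, 0.3, -1.8]
finger_gap: 60.0
```

Emit:
{"op": "arm_command", "data": {"steps": [[0.5,[0,0,0.1],0],[0.5,[0,0,0.1],0],[0.5,[0,0,0],0],[0.5,[0,0,0],0]]}}

```text
clock: 10.98
eef_pos: [478.9, 3.8, 49.4]
eef_rot: [-3.141, -0.0, 1.68]
wrist_force: [-0.1, -0.2, -1.1]
finger_gap: 60.0
```

Below peg-tip height with no resistance: bores are on the pegs.

Emit:
{"op": "arm_command", "data": {"steps": [[0.5,[0,0,0.1],0],[0.5,[0,0,0],0],[0.5,[0,0,0],0]]}}

```text
clock: 11.23
eef_pos: [478.9, 3.9, 48.4]
eef_rot: [-3.141, -0.0, 1.68]
wrist_force: [-0.3, -0.6, -1.4]
finger_gap: 59.5
```

Emit:
{"op": "arm_command", "data": {"steps": [[0.5,[0,0,0.1],0],[0.5,[0,0,0],0],[0.5,[0,0,0],0]]}}

```text
clock: 11.48
eef_pos: [479.0, 3.9, 48.0]
eef_rot: [3.141, 0.0, 1.68]
wrist_force: [-3.1, -0.3, 6.1]
finger_gap: 59.6
```

Emit:
{"op": "arm_command", "data": {"steps": [[0.5,[0,0,0.1],0],[0.5,[0,0,0],0],[0.5,[0,0,0],0]]}}

```text
clock: 11.73
eef_pos: [479.1, 3.8, 47.9]
eef_rot: [3.141, 0.0, 1.68]
wrist_force: [-9.8, -0.2, 21.8]
finger_gap: 59.6
```

Seated at 48.0 as expected. Release and back off.

Emit:
{"op": "arm_command", "data": {"steps": [[0.5,[0,0,-0.1],0],[0.9,[0,0,0],0],[0.9,[0,0,0],0],[0.9,[0,0,0],0],[0.9,[0,0,0],0]]}}

```text
clock: 12.15
eef_pos: [478.9, 3.8, 47.3]
eef_rot: [-3.141, -0.0, 1.68]
wrist_force: [0.3, 0.0, 0.6]
finger_gap: 82.8
```

Emit:
{"op": "arm_command", "data": {"steps": [[0.9,[0,0,-1],0],[0.9,[0,0,-2],0],[0.9,[0,0,-3],0],[0.9,[0,0,-3],0],[0.9,[-2,0,-1],0.1]]}}

```text
clock: 12.57
eef_pos: [482.2, -14.6, 152.1]
eef_rot: [3.136, 0.0, 1.584]
wrist_force: [0.2, -0.3, 0.2]
finger_gap: 84.8
```

```bash
python3 plan.py 409 -192 110 -0.995 x
```

```text
before turn cm [-17.64  -7.55   4.21]
after turn cm [10.89 15.8   4.21]
turn 2.579 pos [482.2 -14.6 152.1] [3.136 0.    1.584] gap 84.7852918577456 F [ 0.2 -0.3  0.2] clk 12.5667
```

Emit:
{"op": "arm_command", "data": {"steps": [[0.75,[-3.5,-1.5,0],0],[0.75,[-3.5,-1.5,0],0],[0.75,[-3.5,-1.5,0],0],[0.75,[-3.5,-1.5,0],0],[0.75,[-3.5,-1.5,0],0.12]]}}

```text
clock: 12.98
eef_pos: [406.7, -193.2, 148.3]
eef_rot: [3.141, 0.0, 1.462]
wrist_force: [-0.2, 0.1, 0.5]
finger_gap: 70.4
```

Run:
```python
from h import *
p,d=manip.camera("scene"); c=p[140:230,240:360]; cv2.imwrite("pics/s6.png",cv2.resize(c,None,fx=6,fy=6,interpolation=cv2.INTER_CUBIC)[:,:,::-1])
p,d=manip.camera("top"); c=p[150:225,265:365]; cv2.imwrite("pics/t6.png",cv2.resize(c,None,fx=8,fy=8,interpolation=cv2.INTER_CUBIC)[:,:,::-1])
```

View pics/t6.png

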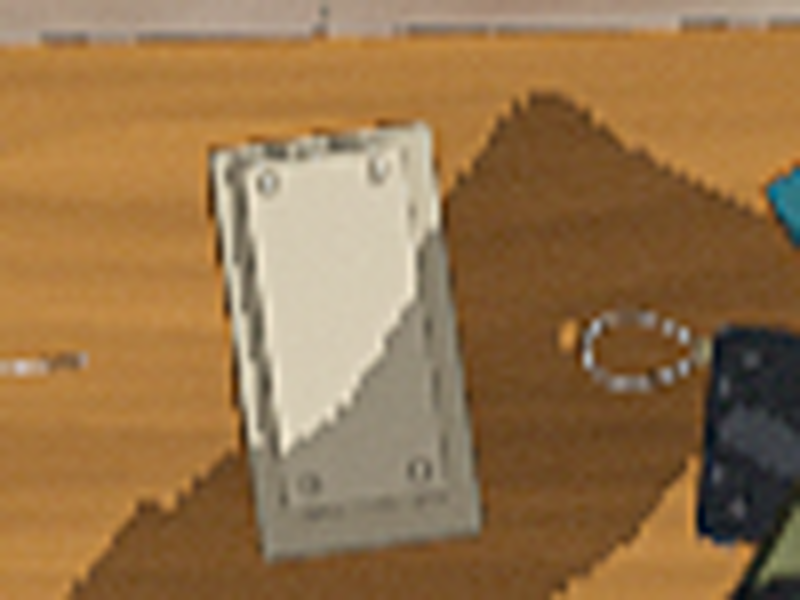

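View pics/s6.png

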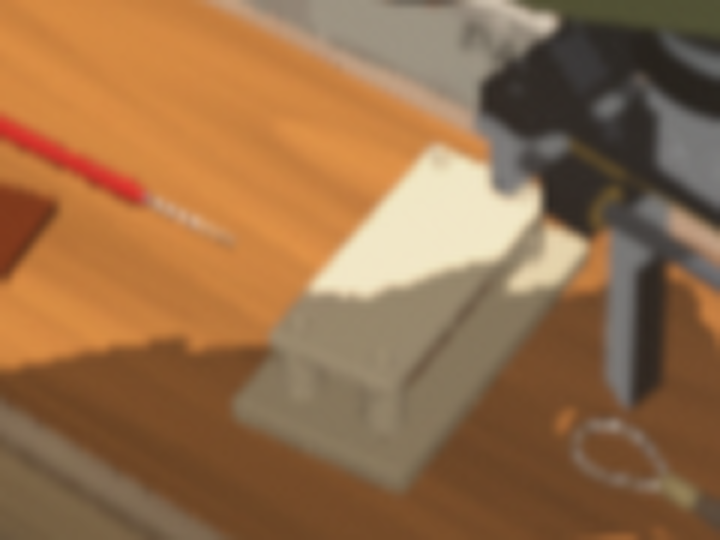

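Emit:
{"op": "arm_command", "data": {"steps": [[0.75,[0,0,0],0.123],[0.75,[0,0,0],0.123],[0.75,[0,0,0],0.123],[0.75,[0,0,0],0.123],[0.75,[0,0,0],0.123]]}}

```text
clock: 13.5
eef_pos: [407.9, -191.3, 148.0]
eef_rot: [3.141, -0.0, 0.84]
wrist_force: [0.2, -0.6, 1.0]
finger_gap: 70.8
```

Emit:
{"op": "arm_command", "data": {"steps": [[0.75,[0,0,0],0.123],[0.75,[0,0,0],0.123],[0.75,[0,0,0],0.123],[0.75,[0,0,0],0.123],[0.75,[0,0,0],0.123]]}}

```text
clock: 13.92
eef_pos: [407.9, -191.2, 148.0]
eef_rot: [3.141, -0.0, 0.225]
wrist_force: [-0.0, 0.7, 0.0]
finger_gap: 70.2
```

Emit:
{"op": "arm_command", "data": {"steps": [[0.75,[0,0,0],0.123],[0.75,[0,0,0],0.123],[0.75,[0,0,0],0.123],[0.75,[0,0,0],0.123],[0.75,[0,0,0],0.123]]}}

```text
clock: 14.33
eef_pos: [407.9, -191.2, 148.0]
eef_rot: [-3.142, -0.0, -0.39]
wrist_force: [0.2, -0.4, -0.1]
finger_gap: 70.6
```

```bash
python3 plan.py 409 -192 80 -0.995 x
```

```text
before turn cm [0.13 0.03 6.8 ]
after turn cm [ 0.12 -0.05  6.8 ]
turn 0.605 pos [ 407.9 -191.2  148. ] [-3.142 -0.    -0.39 ] gap 70.59748505913021 F [ 0.2 -0.4 -0.1] clk 14.3333
```

Emit:
{"op": "arm_command", "data": {"steps": [[0.75,[0.12,0,1],0.121],[0.75,[0,0,1],0.121],[0.75,[0,0,1],0.121],[0.75,[0,0,1],0.121],[0.75,[0,0,1],0.121]]}}

```text
clock: 14.75
eef_pos: [409.1, -191.7, 97.6]
eef_rot: [-3.141, -0.0, -0.995]
wrist_force: [0.5, 0.5, -0.3]
finger_gap: 70.3
```

```bash
python3 - <<'E'
from h import *
px=[((x+.5)/8-.5+265,(y+.5)/8-.5+150) for x,y in [(268,183),(378,170),(310,485),(421,470)]]
print(fitpts("top",px,112,40,72))
p,d=manip.camera("scene"); c=p[200:290,310:430]; cv2.imwrite("pics/s7.png",cv2.resize(c,None,fx=6,fy=6,interpolation=cv2.INTER_CUBIC)[:,:,::-1])
E
python3 plan.py 409 -192 25 -0.995 x
```

```text
(array([4.77776376e+02, 4.73737304e+00, 1.14984684e-01]), np.float64(0.47840248327219376))
before turn cm [ 0.09 -0.02  7.08]
after turn cm [ 0.09 -0.02  7.08]
turn -0.009 pos [ 408.3 -191.3   95.8] [ 3.141e+00  2.000e-03 -1.004e+00] gap 70.31258233266804 F [-0.7  0.6 -2. ] clk 14.8
```

View pics/s7.png

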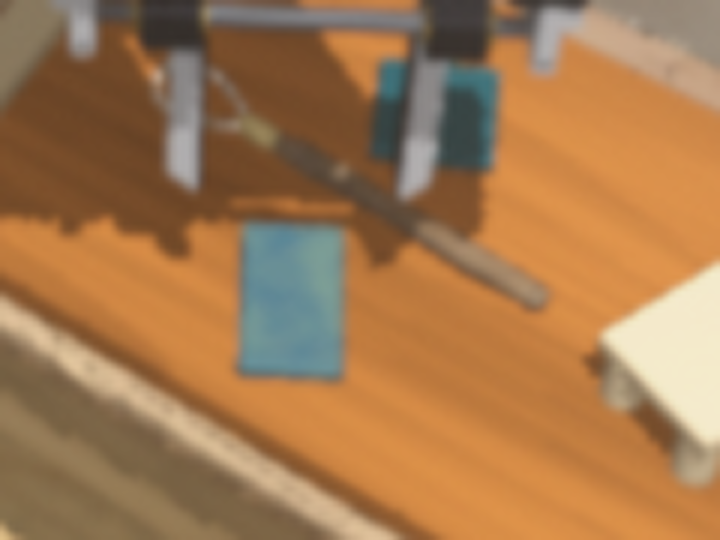

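Emit:
{"op": "arm_command", "data": {"steps": [[0.75,[0.1,0,1.8],0],[0.75,[0,0,1.8],0],[0.75,[0,0,1.8],0],[0.75,[0,0,1.2],0],[0.75,[0,0,0.4],0]]}}

```text
clock: 15.22
eef_pos: [409.0, -192.4, 26.5]
eef_rot: [3.141, 0.002, -0.986]
wrist_force: [0.4, 1.2, -0.6]
finger_gap: 70.4
```

Emit:
{"op": "arm_command", "data": {"steps": [[0.75,[0,0,0],0],[0.75,[0,0,0],0],[0.75,[0,0,0],0]]}}

```text
clock: 15.47
eef_pos: [409.9, -193.2, 28.5]
eef_rot: [-3.141, -0.001, -0.989]
wrist_force: [0.3, 0.1, 0.4]
finger_gap: 70.7
```

```bash
python3 - <<'E'
from h import *
print((proj("scene",[[409,-192,28]])-[310,200])*6)
p,d=manip.camera("scene"); c=p[200:290,310:430]; cv2.imwrite("pics/s8.png",cv2.resize(c,None,fx=6,fy=6,interpolation=cv2.INTER_CUBIC)[:,:,::-1])
E
python3 plan.py 409 -192 25 -0.995 x
```

```text
[[279.93458779 289.42885593]]
before turn cm [-0.15  0.01  0.34]
after turn cm [-0.15  0.01  0.34]
turn 0.006 pos [ 409.9 -193.2   28.4] [-3.141e+00 -1.000e-03 -9.890e-01] gap 70.74664092679828 F [ 0.4 -0.7  0.7] clk 15.5167
```

View pics/s8.png

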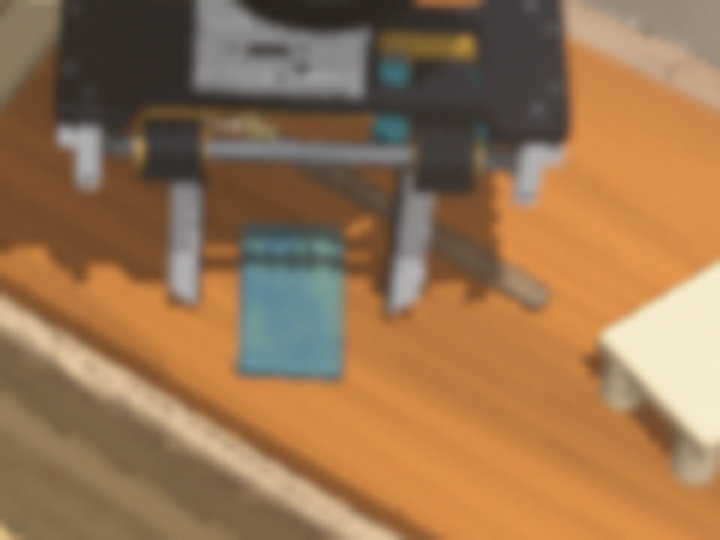

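Fingers straddle the tile at mid-length (tips at crop (185,300) and (405,305), tile centre (292,300)). Lower and close.

Emit:
{"op": "arm_command", "data": {"steps": [[0.75,[-0.1,0,0.2],0],[0.75,[0,0,0.2],0],[0.75,[0,0,0],0],[0.3,[0,0,0],0],[0.3,[0,0,0],0]], "force": 20}}

```text
clock: 15.93
eef_pos: [408.8, -192.2, 23.5]
eef_rot: [-3.142, -0.0, -0.99]
wrist_force: [-0.3, 0.2, -0.2]
finger_gap: 60.7
```

Emit:
{"op": "arm_command", "data": {"steps": [[0.3,[0,0,0],0],[0.3,[0,0,0],0],[0.3,[0,0,0],0],[0.3,[0,0,0],0],[0.3,[0,0,0],0]]}}

```text
clock: 16.35
eef_pos: [408.8, -192.2, 23.5]
eef_rot: [-3.142, -0.0, -0.99]
wrist_force: [-0.0, -0.3, -0.4]
finger_gap: 39.5
```

Emit:
{"op": "arm_command", "data": {"steps": [[0.3,[0,0,-1],0],[0.3,[0,0,-2],0],[0.3,[0,0,-3],0],[0.3,[0,0,-3],0.1],[0.3,[0,0,-1],0.1]]}}

```text
clock: 16.77
eef_pos: [409.9, -192.8, 127.9]
eef_rot: [-3.138, -0.004, -1.194]
wrist_force: [0.2, -0.1, 0.2]
finger_gap: 39.7
```

```bash
python3 plan.py 477.5 4.2 110 -1.459 x
```

```text
before turn cm [-15.83 -13.53   1.79]
after turn cm [-18.82  -8.91   1.79]
turn 0.265 pos [ 409.9 -192.8  127.9] [-3.138 -0.004 -1.194] gap 39.73196639377128 F [ 0.2 -0.1  0.2] clk 16.7667
```

Emit:
{"op": "arm_command", "data": {"steps": [[0.3,[0,0,0],0.11],[0.3,[0,0,0],0.11],[0.3,[-2,-1,0],0.045],[0.3,[-3.3,-1.6,0],0],[0.3,[-3.3,-1.6,0],0]]}}

```text
clock: 17.18
eef_pos: [439.7, -100.9, 124.3]
eef_rot: [-3.141, -0.0, -1.458]
wrist_force: [0.5, -0.3, -0.0]
finger_gap: 39.2
```

Emit:
{"op": "arm_command", "data": {"steps": [[0.3,[-3.3,-1.6,0],0],[0.3,[-3.3,-1.6,0],0],[0.3,[-2.5,-1.2,0],0],[0.3,[-0.8,-0.3,0],0],[0.3,[0,0,0],0]]}}

```text
clock: 17.6
eef_pos: [475.1, 3.7, 123.9]
eef_rot: [-3.141, 0.0, -1.452]
wrist_force: [-0.9, -0.7, -0.9]
finger_gap: 39.5
```

```bash
python3 plan.py 477.5 4.2 76 -1.459 x
```

```text
before turn cm [-0.02 -0.25  4.79]
after turn cm [-0.03 -0.25  4.79]
turn 0.007 pos [475.1   3.7 123.9] [-3.141  0.    -1.452] gap 39.50808410204598 F [-0.9 -0.7 -0.9] clk 17.6
```

Emit:
{"op": "arm_command", "data": {"steps": [[0.3,[0,-0.22,1],0.007],[0.3,[0,0,1.3],0],[0.3,[0,0,1.3],0],[0.3,[0,0,1],0],[0.3,[0,0,0],0]]}}

```text
clock: 18.02
eef_pos: [475.8, 1.4, 75.4]
eef_rot: [3.138, 0.001, -1.464]
wrist_force: [-0.3, 0.6, -0.3]
finger_gap: 39.7
```

Emit:
{"op": "arm_command", "data": {"steps": [[0.3,[0,0,0],0],[0.3,[0,0,0],0]]}}

```text
clock: 18.18
eef_pos: [477.3, 1.9, 77.9]
eef_rot: [-3.141, -0.0, -1.463]
wrist_force: [-0.7, 1.2, -0.7]
finger_gap: 39.8
```

```bash
python3 - <<'E'
from h import *
p,d=manip.camera("scene"); c=p[130:220,250:370]; cv2.imwrite("pics/s9.png",cv2.resize(c,None,fx=6,fy=6,interpolation=cv2.INTER_CUBIC)[:,:,::-1])
E
python3 plan.py 477.5 4.2 72 -1.459 x
```

```text
before turn cm [-0.21 -0.03  0.61]
after turn cm [-0.21 -0.04  0.61]
turn -0.004 pos [477.4   2.1  78.1] [-3.141 -0.    -1.463] gap 39.227570339986464 F [ 0.6  0.4 -0.9] clk 18.2333
```

View pics/s9.png

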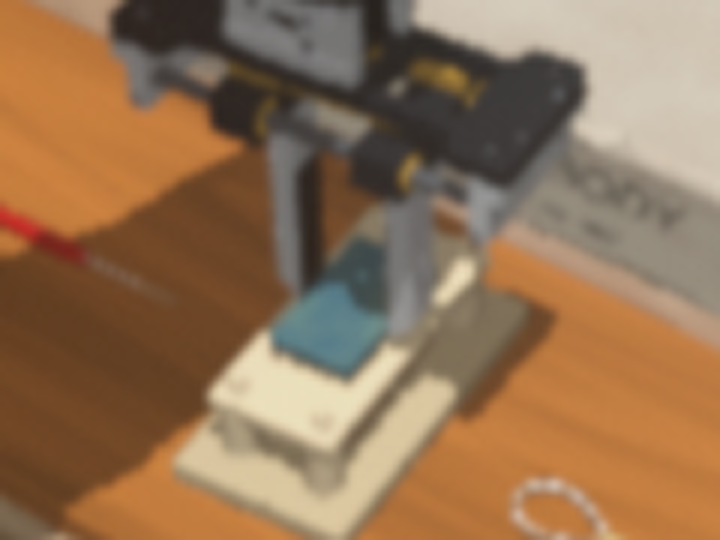

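The tile is held level just above the setter, between the pegs.

Emit:
{"op": "arm_command", "data": {"steps": [[0.3,[-0.2,0,0.2],0],[0.3,[0,0,0.2],0],[0.3,[0,0,0.1],0],[0.3,[0,0,0],0],[0.3,[0,0,0],0]]}}

```text
clock: 18.65
eef_pos: [476.8, 4.5, 72.4]
eef_rot: [3.142, -0.0, -1.462]
wrist_force: [0.4, -0.0, -0.5]
finger_gap: 39.4
```

Emit:
{"op": "arm_command", "data": {"steps": [[0.3,[0,0,0.1],0],[0.3,[0,0,0],0],[0.3,[0,0,0],0]]}}

```text
clock: 18.9
eef_pos: [476.9, 4.4, 71.5]
eef_rot: [-3.141, -0.0, -1.462]
wrist_force: [0.0, 1.4, -0.2]
finger_gap: 39.6
```

Emit:
{"op": "arm_command", "data": {"steps": [[0.3,[0,0,0.1],0],[0.3,[0,0,0],0],[0.3,[0,0,0],0]]}}

```text
clock: 19.15
eef_pos: [477.0, 4.4, 71.4]
eef_rot: [-3.141, -0.0, -1.462]
wrist_force: [-5.5, 0.0, 13.4]
finger_gap: 39.8
```

Touchdown at the expected height. Release.

Emit:
{"op": "arm_command", "data": {"steps": [[0.65,[0,0,0],0],[0.65,[0,0,0],0],[0.65,[0,0,0],0],[0.65,[0,0,0],0],[0.65,[0,0,-0.5],0]]}}

```text
clock: 19.57
eef_pos: [476.3, 4.5, 74.8]
eef_rot: [3.14, 0.0, -1.462]
wrist_force: [0.0, 0.1, -0.5]
finger_gap: 60.9
```

Emit:
{"op": "arm_command", "data": {"steps": [[0.65,[0,0,-1.5],0],[0.65,[0,0,-2.5],0],[0.9,[0,0,-3],0],[0.9,[2,0,-1],0],[0.9,[3.5,0,0],0.1]]}}

```text
clock: 19.98
eef_pos: [484.0, -49.3, 158.8]
eef_rot: [-3.137, -0.001, -1.557]
wrist_force: [0.5, 0.2, 0.4]
finger_gap: 77.7
```

Emit:
{"op": "arm_command", "data": {"steps": [[0.95,[3.5,0,0],0.1],[0.95,[3.5,0,0],0.1],[0.95,[3.5,0,0],0.1],[0.95,[3.5,0,0],0.06],[0.95,[3.5,0,0],0]]}}

```text
clock: 20.4
eef_pos: [450.7, -222.5, 155.7]
eef_rot: [-3.141, -0.0, -1.926]
wrist_force: [0.9, -0.7, 1.0]
finger_gap: 89.2
```

```bash
python3 - <<'E'
from h import *
p,d=manip.camera("scene"); c=p[130:220,250:370]; cv2.imwrite("pics/s10.png",cv2.resize(c,None,fx=6,fy=6,interpolation=cv2.INTER_CUBIC)[:,:,::-1])
p,d=manip.camera("top"); c=p[150:225,265:365]; cv2.imwrite("pics/t10.png",cv2.resize(c,None,fx=8,fy=8,interpolation=cv2.INTER_CUBIC)[:,:,::-1])
E
python3 plan.py 495.6 -353.3 100 -1.917 x
```

```text
before turn cm [10.49 -8.78  5.57]
after turn cm [10.58 -8.69  5.57]
turn -0.009 pos [ 449.8 -224.4  155.7] [-3.142e+00 -1.000e-03 -1.926e+00] gap 89.54257198615954 F [ 0.7  0.5 -0.1] clk 20.5
```

View pics/s10.png

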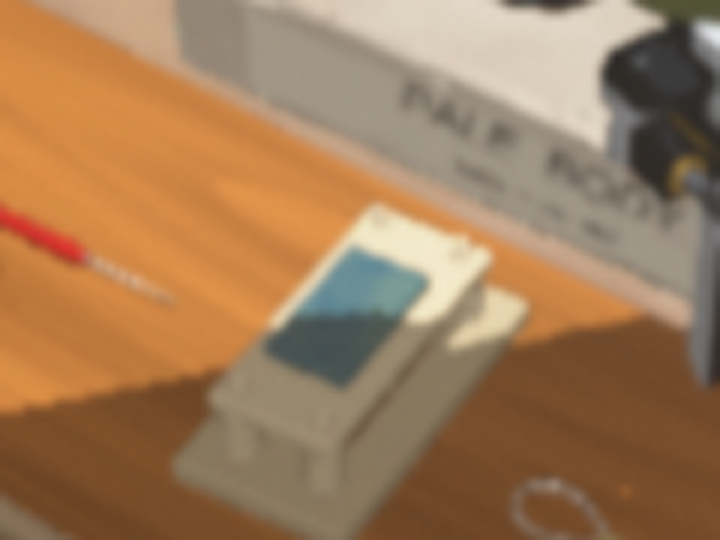

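View pics/t10.png

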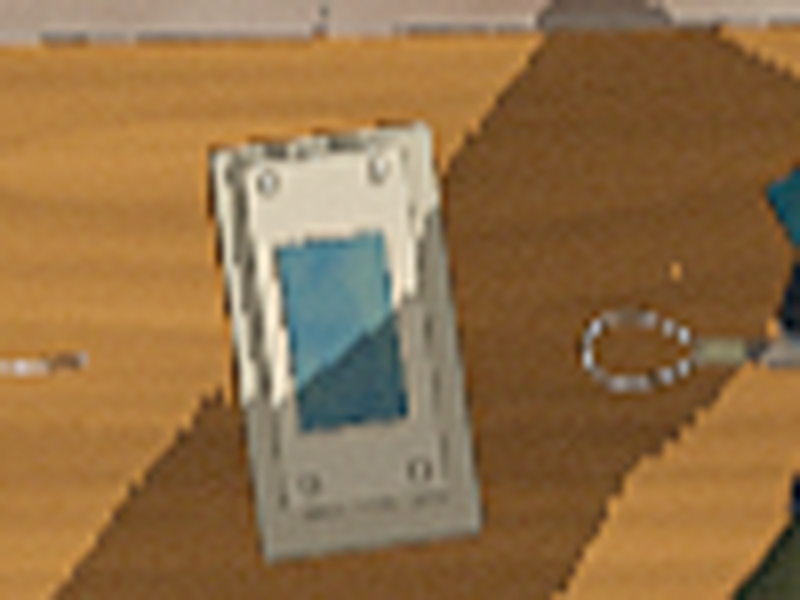

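Tile centred (centre (342,330) vs peg mean (344,327)); setter unmoved. Now the cover.

Emit:
{"op": "arm_command", "data": {"steps": [[0.95,[2.7,-2.2,0],0],[0.95,[2.7,-2.2,0],0],[0.95,[2.7,-2.2,1],0],[0.95,[2.0,-1.6,1.5],0],[0.95,[0.48,-0.5,1.5],0]]}}

```text
clock: 20.92
eef_pos: [497.3, -352.7, 115.0]
eef_rot: [-3.14, -0.001, -1.923]
wrist_force: [-0.2, 0.6, -1.8]
finger_gap: 89.3
```

Emit:
{"op": "arm_command", "data": {"steps": [[0.95,[0,0,1],-0.009],[0.95,[0,0,0],0],[0.95,[0,0,0],0]]}}

```text
clock: 21.17
eef_pos: [496.5, -349.0, 105.6]
eef_rot: [3.141, 0.0, -1.912]
wrist_force: [0.4, -0.0, 0.3]
finger_gap: 89.3
```

```bash
python3 plan.py 495.6 -353.3 33 -1.917 x;python3 - <<'E'
from h import *
p,d=manip.camera("scene"); c=p[190:290,380:500]; cv2.imwrite("pics/s11.png",cv2.resize(c,None,fx=6,fy=6,interpolation=cv2.INTER_CUBIC)[:,:,::-1])
E
```

```text
before turn cm [ 0.44 -0.06  7.26]
after turn cm [ 0.44 -0.06  7.26]
turn 0.005 pos [ 496.5 -349.   105.6] [ 3.141  0.    -1.912] gap 89.25283250493752 F [ 0.4 -0.   0.3] clk 21.1667
```

View pics/s11.png

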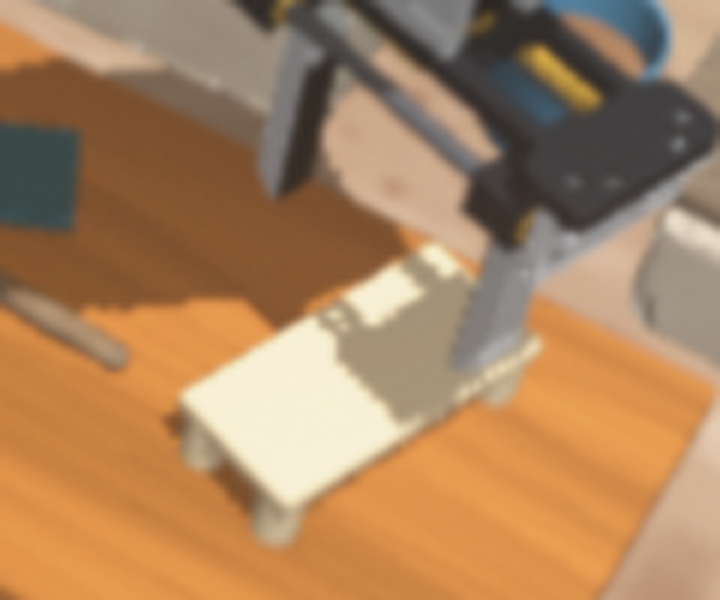

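Emit:
{"op": "arm_command", "data": {"steps": [[0.95,[0.44,-0.06,0],0.005],[0.95,[0,0,1.5],0],[0.95,[0,0,1.5],0],[0.95,[0,0,0],0],[0.95,[0,0,0],0]]}}

```text
clock: 21.63
eef_pos: [495.6, -354.3, 76.1]
eef_rot: [3.142, -0.0, -1.918]
wrist_force: [0.4, -0.3, -0.0]
finger_gap: 89.5
```

```bash
python3 plan.py 495.6 -353.3 33 -1.917 x
```

```text
before turn cm [-0.1   0.03  4.31]
after turn cm [-0.1   0.03  4.31]
turn -0.001 pos [ 495.6 -354.3   76.1] [ 3.142 -0.    -1.918] gap 89.49946415966397 F [ 0.4 -0.3 -0. ] clk 21.6333
```

Emit:
{"op": "arm_command", "data": {"steps": [[0.95,[-0.1,0,1.3],0],[0.95,[0,0,1.3],0],[0.95,[0,0,1.2],0],[0.95,[0,0,0.4],0],[0.95,[0,0,0],0]]}}

```text
clock: 22.05
eef_pos: [495.3, -353.0, 31.7]
eef_rot: [3.139, 0.001, -1.918]
wrist_force: [0.7, 0.7, -0.8]
finger_gap: 89.4
```

Emit:
{"op": "arm_command", "data": {"steps": [[0.95,[0,0,0],0],[0.5,[0,0,0],0],[0.5,[0,0,0],0],[0.5,[0,0,0],0],[0.5,[0,0,0],0]], "force": 25}}

```text
clock: 22.47
eef_pos: [496.0, -353.6, 33.8]
eef_rot: [-3.141, -0.0, -1.918]
wrist_force: [0.9, -0.5, 0.4]
finger_gap: 66.0
```

Emit:
{"op": "arm_command", "data": {"steps": [[0.5,[0,0,0],0],[0.5,[0,0,0],0]]}}

```text
clock: 22.63
eef_pos: [495.9, -353.7, 33.7]
eef_rot: [-3.141, -0.0, -1.918]
wrist_force: [-0.9, -0.3, 2.4]
finger_gap: 60.1
```

Emit:
{"op": "arm_command", "data": {"steps": [[0.5,[0,0,-1],0],[0.5,[0,0,-2.5],0],[0.5,[0,0,-3],0],[0.5,[0,0,-3],0],[0.5,[0,0,-2],0]]}}

```text
clock: 23.05
eef_pos: [496.3, -353.7, 152.0]
eef_rot: [-3.139, -0.001, -1.918]
wrist_force: [0.2, -0.7, -2.4]
finger_gap: 60.0
```

```bash
python3 - <<'E'
from h import *
p,d=manip.camera("scene"); c=p[170:280,370:500]; cv2.imwrite("pics/s12.png",cv2.resize(c,None,fx=6,fy=6,interpolation=cv2.INTER_CUBIC)[:,:,::-1][:600])
E
python3 plan.py 477.7 4.3 130 -1.459 x
```

```text
before turn cm [-33.08  14.05   2.54]
after turn cm [-35.88  -2.06   2.54]
turn -0.459 pos [ 497.3 -354.5  155.4] [-3.135e+00 -2.000e-03 -1.918e+00] gap 60.09050460170151 F [-0.1  0.7  2.3] clk 23.1
```

View pics/s12.png

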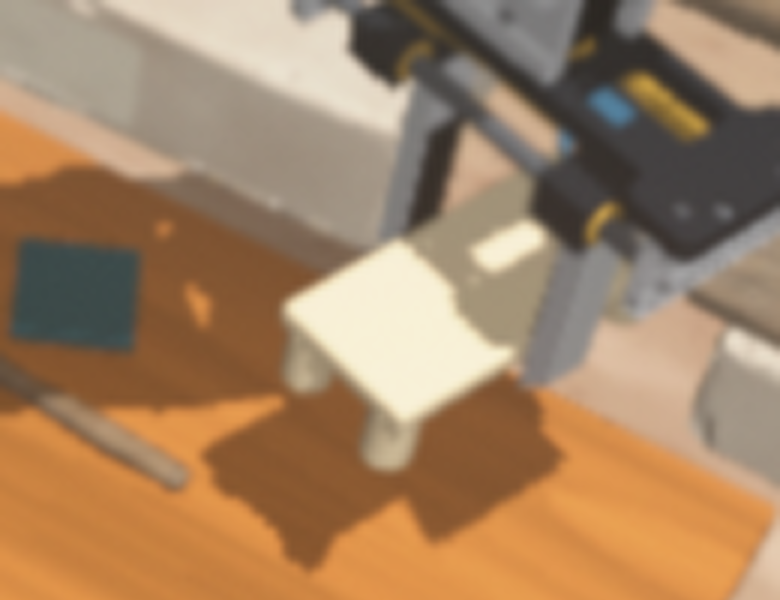

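Emit:
{"op": "arm_command", "data": {"steps": [[0.5,[0,0,0.5],-0.1],[0.5,[0,0,0.5],-0.12],[0.5,[0,0,0],-0.12],[0.5,[0,0,0],-0.119],[0.5,[0,0,0],0]]}}

```text
clock: 23.52
eef_pos: [495.7, -353.3, 137.9]
eef_rot: [3.141, 0.001, -1.453]
wrist_force: [0.2, 0.1, -1.4]
finger_gap: 59.9
```

Emit:
{"op": "arm_command", "data": {"steps": [[0.5,[-2,-0.1,0],0],[0.5,[-3.2,-0.2,0],0],[0.5,[-3.5,-0.2,0],0],[0.5,[-3.5,-0.2,0],0],[0.5,[-3.5,-0.2,0],0]]}}

```text
clock: 23.93
eef_pos: [486.7, -194.9, 138.2]
eef_rot: [3.141, 0.0, -1.464]
wrist_force: [0.3, -0.4, -1.7]
finger_gap: 59.5
```

Emit:
{"op": "arm_command", "data": {"steps": [[0.5,[-3.5,-0.2,0],0],[0.5,[-3.5,-0.2,0],0],[0.5,[-3.5,-0.2,0],0],[0.5,[-3.5,-0.2,0],0],[0.5,[-3.3,-0.2,0],0]]}}

```text
clock: 24.35
eef_pos: [477.4, -21.7, 138.4]
eef_rot: [3.142, 0.0, -1.464]
wrist_force: [1.2, -0.1, -2.1]
finger_gap: 59.6
```

Emit:
{"op": "arm_command", "data": {"steps": [[0.5,[-1.8,-0.1,0],0],[0.5,[-0.5,0,0],0],[0.5,[0,0,0],0],[0.5,[0,0,0],0]]}}

```text
clock: 24.68
eef_pos: [476.4, -1.0, 138.4]
eef_rot: [3.142, -0.0, -1.461]
wrist_force: [1.0, 0.8, -2.6]
finger_gap: 59.8
```

```bash
python3 plan.py 478 4.3 100 -1.459 x
```

```text
before turn cm [-0.51 -0.21  3.84]
after turn cm [-0.51 -0.21  3.84]
turn -0.002 pos [476.4  -1.  138.4] [ 3.142 -0.    -1.461] gap 59.81270699410495 F [ 1.   0.8 -2.6] clk 24.6833
```

Emit:
{"op": "arm_command", "data": {"steps": [[0.5,[-0.5,-0.2,0.8],0],[0.5,[0,0,1.2],0],[0.5,[0,0,1.2],0],[0.5,[0,0,0.6],0],[0.5,[0,0,0],0]]}}

```text
clock: 25.1
eef_pos: [477.1, 4.1, 98.8]
eef_rot: [3.139, 0.0, -1.461]
wrist_force: [0.3, -0.0, -2.7]
finger_gap: 59.7
```

Emit:
{"op": "arm_command", "data": {"steps": [[0.5,[0,0,0],0],[0.5,[0,0,0],0],[0.5,[0,0,0],0]]}}

```text
clock: 25.35
eef_pos: [478.2, 4.5, 101.0]
eef_rot: [-3.141, -0.0, -1.459]
wrist_force: [0.0, 0.2, -1.6]
finger_gap: 59.6
```

```bash
python3 - <<'E'
from h import *
p,d=manip.camera("scene"); c=p[130:220,250:370]; cv2.imwrite("pics/s13.png",cv2.resize(c,None,fx=6,fy=6,interpolation=cv2.INTER_CUBIC)[:,:,::-1])
s=manip.read_state()['eef_pos']
# expected px of cover top near corners, foot = tcp-13.7, pose = setter pose
f=s[2]-13.7; print(s.round(1),f)
a=.112
for l,w in((-65,30),(-65,-30),(65,-30),(65,30)):
    X=[477.7+l*np.cos(a)-w*np.sin(a),4.3+l*np.sin(a)+w*np.cos(a)]
    print([( (proj("scene",[[*X,z]])[0]-[250,130]+.5)*6).round() for z in (68,f+34)])
E
python3 plan.py 478 4.3 100 -1.459 x
```

```text
[478.1   4.6 101. ] 87.26972310165569
[array([200., 392.]), array([191., 299.])]
[array([326., 447.]), array([321., 355.])]
[array([487., 251.]), array([488., 158.])]
[array([367., 203.]), array([364., 110.])]
before turn cm [0.03 0.02 0.1 ]
after turn cm [0.03 0.02 0.1 ]
turn -0.0 pos [478.1   4.6 101. ] [-3.141 -0.    -1.459] gap 59.90179755490934 F [ 0.2  0.4 -2.1] clk 25.4
```

View pics/s13.png

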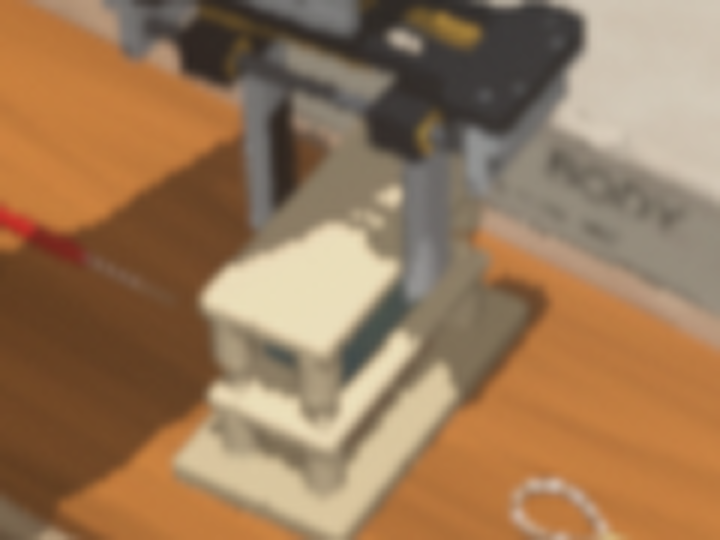

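Cover registers with the setter to within ~2 mm (near corners (201,300)/(327,357), predicted plus the same bias as the setter). Descend.

Emit:
{"op": "arm_command", "data": {"steps": [[0.5,[0,0,0.3],0],[0.5,[0,0,0.3],0],[0.5,[0,0,0.3],0],[0.5,[0,0,0.2],0],[0.5,[0,0,0],0]]}}

```text
clock: 25.82
eef_pos: [477.6, 4.7, 88.9]
eef_rot: [3.141, 0.0, -1.459]
wrist_force: [0.0, 0.9, -2.0]
finger_gap: 59.4
```

Emit:
{"op": "arm_command", "data": {"steps": [[0.5,[0,0,0.2],0],[0.5,[0,0,0.2],0],[0.5,[0,0,0.1],0],[0.5,[0,0,0],0]]}}

```text
clock: 26.15
eef_pos: [477.7, 4.7, 84.2]
eef_rot: [3.141, 0.0, -1.459]
wrist_force: [0.3, 0.6, -2.3]
finger_gap: 59.6
```

Emit:
{"op": "arm_command", "data": {"steps": [[0.5,[0,0,0.1],0],[0.5,[0,0,0],0],[0.5,[0,0,0],0]]}}

```text
clock: 26.4
eef_pos: [477.8, 4.7, 83.5]
eef_rot: [3.142, -0.0, -1.459]
wrist_force: [-0.2, 0.9, -2.3]
finger_gap: 59.5
```

Emit:
{"op": "arm_command", "data": {"steps": [[0.5,[0,0,0.1],0],[0.5,[0,0,0],0],[0.5,[0,0,0],0]]}}

```text
clock: 26.65
eef_pos: [477.8, 4.7, 82.4]
eef_rot: [3.142, 0.0, -1.459]
wrist_force: [0.6, 0.6, -1.7]
finger_gap: 59.6
```

Emit:
{"op": "arm_command", "data": {"steps": [[0.5,[0,0,0.1],0],[0.5,[0,0,0],0],[0.5,[0,0,0],0]]}}

```text
clock: 26.9
eef_pos: [478.0, 4.7, 81.7]
eef_rot: [-3.141, -0.0, -1.459]
wrist_force: [-1.2, 0.1, 2.0]
finger_gap: 60.0
```

Emit:
{"op": "arm_command", "data": {"steps": [[0.5,[0,0,0.1],0],[0.5,[0,0,0],0],[0.5,[0,0,0],0]]}}

```text
clock: 27.15
eef_pos: [478.1, 4.7, 81.6]
eef_rot: [-3.141, -0.0, -1.459]
wrist_force: [-7.6, 0.2, 15.4]
finger_gap: 59.8
```

Seated at 81.7 as predicted. Release and retreat.

Emit:
{"op": "arm_command", "data": {"steps": [[0.5,[0,0,-0.1],0],[0.9,[0,0,0],0],[0.9,[0,0,0],0],[0.9,[0,0,0],0],[0.9,[0,0,0],0]]}}

```text
clock: 27.57
eef_pos: [477.8, 4.7, 81.3]
eef_rot: [3.141, 0.0, -1.459]
wrist_force: [-0.1, -0.3, -0.2]
finger_gap: 82.5
```

Emit:
{"op": "arm_command", "data": {"steps": [[0.9,[0,0,-1],0],[0.9,[0,0,-2],0],[0.9,[0,0,-3],0],[0.9,[0,0,-3],0],[0.9,[2,0,-1],0]]}}

```text
clock: 27.98
eef_pos: [481.2, -13.8, 186.3]
eef_rot: [-3.136, -0.001, -1.457]
wrist_force: [0.4, -0.5, 0.2]
finger_gap: 84.2
```

Emit:
{"op": "arm_command", "data": {"steps": [[0.9,[3.5,0,0],0],[0.9,[3.5,0,0],0],[0.9,[3.5,0,0],0],[0.9,[3.5,0,0],0],[0.9,[3.5,0,0],0]]}}

```text
clock: 28.4
eef_pos: [499.5, -190.8, 182.4]
eef_rot: [-3.141, -0.0, -1.459]
wrist_force: [1.8, 1.4, -0.7]
finger_gap: 84.8
```

Emit:
{"op": "arm_command", "data": {"steps": [[0.9,[2,0,0],0],[0.9,[1,0,0],0],[0.9,[0,0,0],0],[0.9,[0,0,0],0]]}}

```text
clock: 28.73
eef_pos: [502.9, -218.3, 181.6]
eef_rot: [3.142, 0.0, -1.459]
wrist_force: [-0.4, -0.0, -0.2]
finger_gap: 84.7
```

Run:
```python
from h import *
p,d=manip.camera("scene"); c=p[130:230,240:370]; cv2.imwrite("pics/s14.png",cv2.resize(c,None,fx=6,fy=6,interpolation=cv2.INTER_CUBIC)[:,:,::-1])
p,d=manip.camera("top"); c=p[150:225,265:365]; cv2.imwrite("pics/t14.png",cv2.resize(c,None,fx=8,fy=8,interpolation=cv2.INTER_CUBIC)[:,:,::-1])
cv2.imwrite("pics/t14full.png",p[:,:,::-1])
K,D,R,t=cal("top")
for u,v in [(308,170),(306,190),(301,208)]:
    w=cv2.undistortPoints(np.array([[[u,v]]],float),K,D).ravel(); z=d[v,u]; print((R.T@(np.array([w[0],w[1],1])*z-t)).round(1))
```

```text
[534.2   2.   95.4]
[475.1   9.  103.5]
[423.6  24.4 105.2]
```

View pics/s14.png

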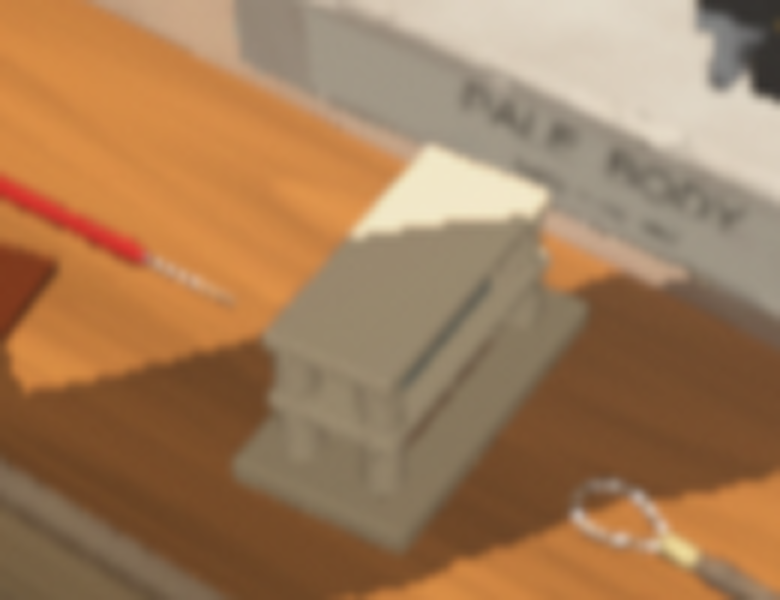

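View pics/t14.png

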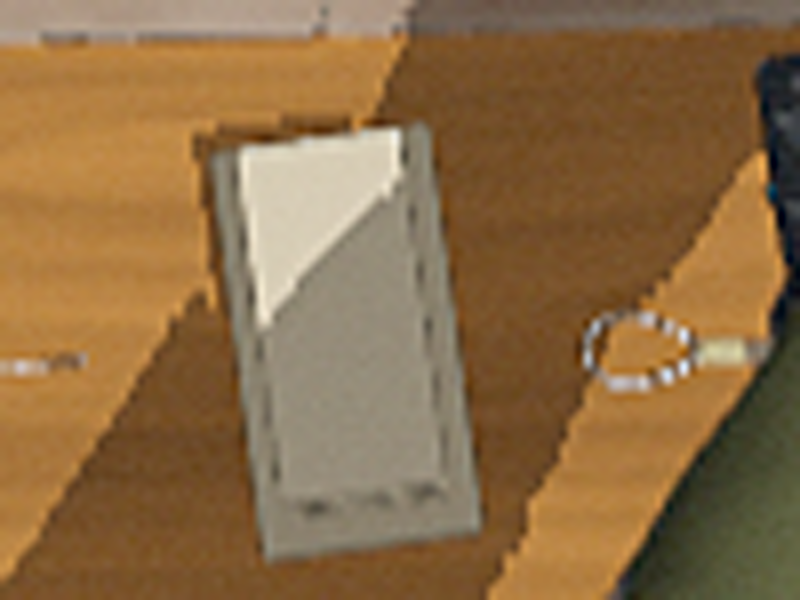

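View pics/t14full.png

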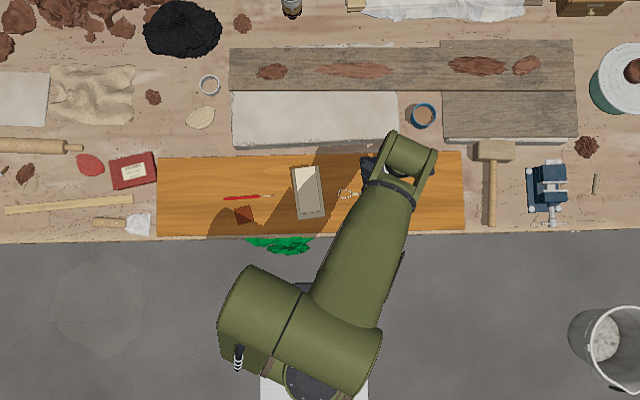

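Run:
```python
from h import *
p,d=manip.camera("top");K,D,R,t=cal("top")
g=[(u,v) for v in range(170,208) for u in range(294,320)]
w=cv2.undistortPoints(np.array(g,float).reshape(-1,1,2),K,D).reshape(-1,2)
z=np.array([d[v,u] for u,v in g]); P=(np.c_[w,np.ones(len(w))]*z[:,None]-t)@R
a=.112;q=P[:,:2]-[477.7,4.3]; l=q@[np.cos(a),np.sin(a)]; s=q@[-np.sin(a),np.cos(a)]
m=(abs(l)<58)&(abs(s)<24); A=np.c_[l,s,np.ones(len(l))][m]; print(m.sum(),np.linalg.lstsq(A,P[m,2],rcond=None)[0],np.std(P[m,2]),np.median(P[m,2]))
px=[((x+.5)/8-.5+265,(y+.5)/8-.5+150) for x,y in [(238,146),(402,127),(446,482),(279,500)]]
print(fitpts("top",px,130,60,102))
# corners of cover in scene crop (6x from 240,130)
px=[((x+.5)/6-.5+240,(y+.5)/6-.5+130) for x,y in [(266,337),(395,390),(549,190),(430,147)]]
print(fitpts("scene",px,130,60,102))
px=[((x+.5)/6-.5+250,(y+.5)/6-.5+130) for x,y in [(209,396),(337,450),(493,252),(375,205)]]
print("setter before",fitpts("scene",px,130,60,68))
```

```text
637 [2.20624505e-04 3.42359262e-03 1.03648252e+02] 3.2616875416609155 103.52734918545836
(array([4.79029214e+02, 5.49458580e+00, 9.44422743e-02]), np.float64(0.603813515810011))
(array([4.78777100e+02, 1.04766697e+00, 1.37687070e-01]), np.float64(1.2206735929861174))
setter before (array([4.78595032e+02, 2.11623719e-01, 1.21376457e-01]), np.float64(0.5866337924298737))
```

The cover is level, at the right height, and within about 1 mm of the setter in both cameras. Handing in.

```bash
python3 -c "
from cell import manip
print(manip.read_state()['wrist_force'].round(1)); print(manip.sign_off())"
```

```text
[ 0.1 -0.4 -0.1]
the job is handed in; nothing more can be done
None
```

The stack is built and handed in after about 29 s of the 128 s allowed; no verdict is reported. The brown tile lies on the bat with the pegged setter over it, and the teal tile lies on the setter with the cover closing the stack.

**Last checks:**
- **Tiles:** each was within about 1 mm of the middle of its pegs when last seen, before being covered.
- **Setter:** it touched down at the predicted height. The top camera then put it within about 1 mm and 0.01 rad of the bat.
- **Cover:** it also touched down at the predicted height. The top camera's depth shows it level, with its top at 103.5 mm against a nominal 102 mm, in line with the 0.5–3 mm that camera read high at the start.
- **Cover on setter:** it agrees with the setter within about 1.5 mm in both cameras. The angle agrees only to about 0.02 rad, and the limit is 0.09 rad.
- **Squares:** neither was touched. In the last picture the brown square is at its starting spot. The teal square was hidden by the arm, and it was last seen in place while I lifted the cover.

**Camera disagreement:** the two cameras differ by about 4 mm in absolute y. I placed everything relative to the bat as seen by the top camera, so this did not affect the fits.

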